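Find the heavy side of a crank damper on the bench spindle and hold it at the bottom

TASK

This crankshaft damper carries a cast-in counterweight that cannot be seen, and its outer ring has slipped, so the timing mark tells nothing. Turn the damper by hand on the bench spindle to feel which side is heavy, bring the heavy side straight down, and finish with the gripper still holding the rim there so that I can scribe the light side at the top. Leave the other things on the bench where they are.

Things in the scene. Friction and masses are not known exactly. Their poses are not given: they have to be found in the camera images.
- stand: Blue steel spindle stand bolted to the bench: base plate 200 x 260 x 12 mm, two uprights with green bearings whose inner faces are 78 mm each side of the middle (tops 171 mm above the bench, 62 mm wide round the axle). Origin on the bench under the middle; y along the axle, z up. It stands elsewhere and at another yaw each time.
- axle (a point): Middle of the damper on the axle, 140 mm above the bench; stand's axes, y along the axle. How it turns: new sealed bearings drag with about 0.43 N m; the counterweight, which is inside the damper, makes about 0.35 N m when level with the axle. So the damper stays wherever it is left, but lifting the heavy side takes clearly more push than lowering it. It turns freely both ways, any number of turns.
- damper: Crank damper on the spindle: solid dark steel disc, diameter 165 mm, 38 mm thick along the axle, upright between the bearings, its top 222 mm above the bench; 3.6 kg. Grip the rim across its flat faces from above; a boss and bolts lie within 55 mm of the axle. Origin at its centre on the axle, y along the axle; its frame turns with it and has no fixed relation to the hidden counterweight.
- timing_mark (a point): White painted timing line across the rim (three yellow lines follow it), 82.5 mm from the axle. It turns with the damper, but the ring has slipped by a chance angle: it has no known relation to the heavy side.
- socket: Bystander: steel socket, 26 mm across, 32 mm high, standing on the stand's base plate.
- marker: Bystander: white and yellow paint marker, 110 mm long, lying on the stand's base plate.
- spray_can: Bystander: orange spray can, 65 mm across, 191 mm high; origin under its middle.
- wrench: Bystander: steel wrench, 250 mm long, lying on the bench.
- hammer: Bystander: hammer lying on the bench.
- cutoff_disc: Bystander: black cut-off disc, 125 mm across, lying flat.
- tube: Bystander: exhaust tube offcut, 51 mm across, 160 mm high, standing on end.

How it is judged:
By the outcome, as a careful person would: the job done as asked, in the order asked, and still so for the second after the job is handed in, while the arm keeps its last pose, push and grip.
It also fails if it takes over 72 s, if anything falls off the work surface, if the arm or the gripper's body presses on something with over 40 N, if the wrist force passes 120 N, or if a joint passes its speed limit or range.

ROBOT

A 6-joint arm with a two-finger parallel gripper is mounted at the origin on the work surface. World frame = base frame: x ahead of the robot, y to its left, z up, the work surface at z = 0. Lengths are in m, angles in rad, forces in N, time in s.
With the tool pointing down it reaches from about 0.425 to 0.95 m from the base axis. Payload 3.5 kg.
Tool frame: the origin (TCP) lies midway between the tips of the shut fingers; the grasp point (between the pads) lies 19 mm behind it; z points along the fingers, x is the direction in which the jaws open and shut, and the axes are right-handed (so a half turn about z gives the same grasp; the last joint's range is limited). The gripper opens to 85 mm and grips with 20 to 120 N. Pads are 22 mm wide; open, the fingers measure 114 mm over their backs; the gripper's body (76 mm by 85 mm) begins 54 mm behind the grasp point. The pads swing forward as they close: fully open they stand 13 mm farther back than shut.
Start: joints at [-0.15, 0.286, 1.577, -0, 1.279, -0.15], TCP at [0.675, 0, 0.231] pointing down, gripper open.
Joint ranges: [-2.77, 2.77], [-0.9, 2.22], [0.21, 2.48], [-1.53, 4.67], [0.24, 2.81], [-2.84, 2.84]. Speed limits (rad/s): [2.79, 2.79, 3.14, 3.14, 3.14, 3.14].

INTERFACE

Orientations are given as a unit quaternion [x, y, z, w].
In Python, from station import arm, imaging, job, spotter gives the robot as it stands.
- The arm moves only by the tool servo_tool, never from a script. Its argument "series" is text: rows parted by semicolons, each of 5 numbers parted by spaces: the shift along the tool's x, y, z in cm, then the turn about the tool's z in rad, then the finger opening in cm, from 0 to 8.54. In form: tx ty tz twist hand; .... A call has 1 to 20 rows; each row shifts and turns the commanded pose from where the row before left it, along the tool's axes as they then stand; what a row does not reach is not made up. A row lasts 1/12 s, in which the tool goes at most 41.7 mm and 7.16 degrees, less where a joint would pass 70% of its speed; a pose out of reach is approached as far as the arm can. A call is refused whole if a number of a shift passes 4.17 or a number of a turn 0.125, either way. A call with a gripper value outside its range is refused whole. The fingers move at their own pace and stop on an object; "grip_force" is the grip in N (left out, the last holds). Time passes only in rows, so rows that do not move let the fingers close. It gives the time, the measured TCP pose, the force and the opening at its end, in the units of the state.
- arm.get_obs(): the state, without advancing time (a new reading comes with each control period).
- imaging.read_camera(name): name is "scene" or "side" or "wrist"; returns the picture (384x512x3 uint8, red, green, blue); there is no depth.
- imaging.calibration(name): a dict with "fov_y" (degrees; the focal length in pixels is half the picture's height over the tangent of half this angle, whatever the lens; pixels are square), "cx", "cy" (the principal point, pixels), "R" (3x3) and "t" (3): a world point X has camera coordinates R X + t; the wrist camera has in their place "mount" (4x4, takes a point from camera to tool coordinates, whose origin is the TCP and whose axes are the tool frame's). Camera axes: x right, y down, z forward; pixel columns grow to the right and rows downward; lengths in m; the calibration is good to about 2 mm. A picture is of the moment at which its call begins: read the wrist's pose just before it. calibration takes no time and is no camera call.
- job.hand_in(): hands the job in, once; it reports no verdict.
Trained networks look in the newest picture that a camera, given by its name, has taken for a name from the list of things; names that differ only in an ending like _2 or _b are one class to them, and where a whole thing is asked for, a point or a joint stands for the part that bears it (a point fixed in the world has none). Each returns a list of dicts, best first, with "score" (0 to 1); they miss things now and then, are a little off and sometimes report something else, mostly with a low value. They report only what shows in the picture. A call takes as long as a camera call.
- spotter.outline_of(camera, thing): "region" (384x512 bool, what is visible of it) and "point" ([column, row] in pixels, amid what is visible of it).
The state is a dict: "time": time; "joint_positions": joint angles; "joint_velocities": joint speeds; "effort": joint torques, N m; "tcp_pos": TCP position; "tool_rot": TCP orientation; "wrist_force": force on the tool from outside, world axes, zero at the start; "ft_torque": the same for the moment, N m; "finger_gap": opening from 0.0 (shut) to 1.0 (fully open).
Only numpy, scipy, OpenCV 4.12 (cv2) and the standard library are available. Lean on these libraries where they do the work, as an engineer would, in place of code of your own. Each camera call takes 0.05 s, during which the arm holds its last target.

## Working session

There is one attempt and no reset: what is moved stays moved. The work goes in short steps, Python scripts to look and compute and a tool call to move; the robot and the scene stay as the last step left them, time stands still between calls to the robot, and variables do not carry over. Pictures are saved under pics/ and viewed, and the job is handed in when it is done.

Besides the shell and the picture viewer there is one more tool, called after "Request:" by a JSON object that holds its "method" and its "body". servo_tool: Moves the arm, as the interface text tells. Its arguments: {"type":"object","properties":{"series":{"type":"string"},"grip_force":{"type":"number"}},"required":["series"]}

```bash
mkdir -p pics; ls
python3 - <<'E'
from station import arm, imaging, job, spotter
import cv2,numpy as np
print(arm.get_obs())
for n in ["scene","side","wrist"]:
    im=imaging.read_camera(n); cv2.imwrite(f"pics/{n}0.png",im[:,:,::-1]); c=imaging.calibration(n); print(n,c)
    for t in ["stand","damper","timing_mark"]:
        r=spotter.outline_of(n,t); print(n,t,[(round(x["score"],2),x["point"],int(x["region"].sum())) for x in r][:2])
E
```

```text
pics
{'time': 0.0, 'joint_positions': array([-1.50011488e-01,  2.87208151e-01,  1.57819617e+00, -2.72421401e-05,
        1.27856402e+00, -1.50006893e-01]), 'joint_velocities': array([ 0.00118222,  0.00061942, -0.00031578, -0.00076882, -0.00111301,
        0.0003672 ]), 'effort': array([-1.79628755e-04, -4.05981302e+01, -2.92628127e+01, -1.54224781e-04,
        5.81841552e-03,  3.74769741e-06]), 'tcp_pos': array([6.74342292e-01, 1.14671317e-04, 2.29908458e-01]), 'tool_rot': array([ 9.99999294e-01,  1.64208456e-06, -1.17645193e-03, -1.64627375e-04]), 'wrist_force': array([ 0.05629415, -0.6564772 ,  0.00175868]), 'ft_torque': array([ 0.00490547,  0.00609237, -0.0484214 ]), 'finger_gap': 0.9972579316622722}
scene {'fov_y': 43.16542936862488, 'cx': 253.4923521444585, 'cy': 194.62817698527093, 'R': array([[-1.08852522e-01,  9.94057534e-01, -8.64590533e-04],
       [ 7.17516712e-01,  7.79683897e-02, -6.92163780e-01],
       [-6.87983210e-01, -7.59641310e-02, -7.21739949e-01]]), 't': array([ 0.07714038, -0.32874127,  2.05459868])}
scene stand [(0.84, [276.8, 198.6], 3939)]
scene damper [(0.8
[... 393 characters left out ...]
 5492)]
side damper [(0.75, [260.6, 216.0], 1619)]
side timing_mark [(0.79, [262.5, 215.0], 1735)]
wrist {'fov_y': 68.55505063548938, 'cx': 256.09339712973133, 'cy': 187.5901538758235, 'mount': array([[ 9.99998919e-01,  4.52337402e-04, -1.39884499e-03,
         3.97155428e-04],
       [-3.19451458e-05,  9.57951236e-01,  2.86931051e-01,
        -7.25282185e-02],
       [ 1.46981493e-03, -2.86930696e-01,  9.57950215e-01,
        -1.41039485e-01],
       [ 0.00000000e+00,  0.00000000e+00,  0.00000000e+00,
         1.00000000e+00]])}
wrist stand [(0.58, [102.0, 125.7], 46725)]
wrist damper [(0.62, [65.3, 135.9], 11928)]
wrist timing_mark [(0.8, [66.6, 136.0], 12178), (0.46, [178.1, 127.2], 521)]
```

Run:
```python
import cv2
for n in ["scene","side"]:
    im=cv2.imread(f"pics/{n}0.png"); c=im[100:325,130:430]; cv2.imwrite(f"pics/{n}0z.png",cv2.resize(c,(800,600),interpolation=cv2.INTER_CUBIC))
```

```text
(no output)
```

View pics/scene0z.png

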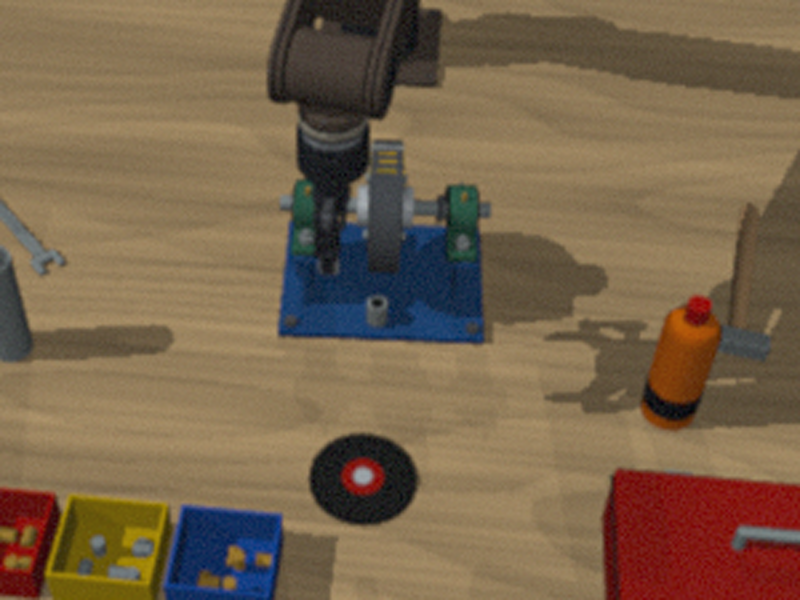

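View pics/side0z.png

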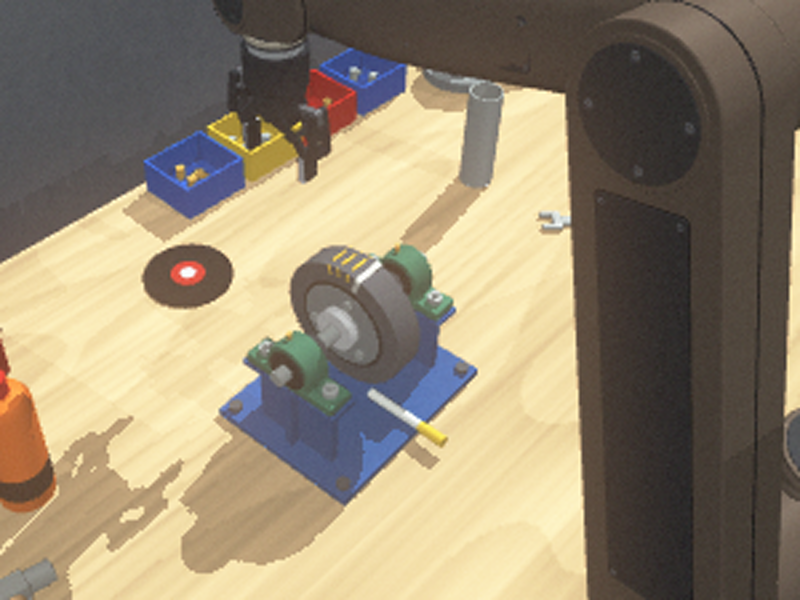

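View pics/wrist0.png

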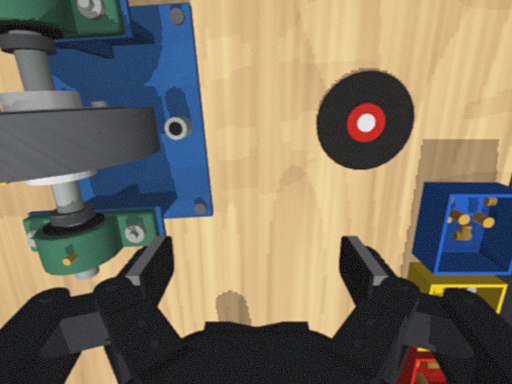

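View pics/scene0.png

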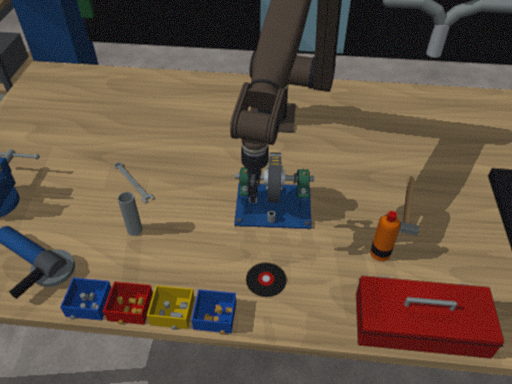

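```bash
cat > h.py <<'E'
import numpy as np, cv2
from station import arm, imaging, job, spotter
from scipy.spatial.transform import Rotation as Ro
def cam(n,obs=None):
    c=imaging.calibration(n); f=192/np.tan(np.radians(c["fov_y"]/2))
    if n=="wrist":
        obs=obs or arm.get_obs()
        T=np.eye(4);T[:3,:3]=Ro.from_quat(obs["tool_rot"]).as_matrix();T[:3,3]=obs["tcp_pos"]
        W=T@c["mount"]; R=W[:3,:3].T; t=-R@W[:3,3]
    else: R,t=np.array(c["R"]),np.array(c["t"])
    return f,c["cx"],c["cy"],R,t
def proj(n,X,C=None):
    f,cx,cy,R,t=C or cam(n); p=np.atleast_2d(X)@R.T+t
    return np.c_[f*p[:,0]/p[:,2]+cx,f*p[:,1]/p[:,2]+cy]
def back(n,uv,z,C=None):
    f,cx,cy,R,t=C or cam(n); d=R.T@np.array([(uv[0]-cx)/f,(uv[1]-cy)/f,1]); o=-R.T@t
    return o+d*(z-o[2])/d[2]
E
python3 - <<'E'
from h import *
Z=lambda p:(p[0]/2.667+130,p[1]/2.667+100)
for n,p,z in [("side",(475,372),.012),("side",(345,502),0),("side",(220,410),.012),("scene",(279,335),.006),("scene",(483,341),.006),("scene",(285,203),.14),("scene",(488,209),.14)]:
    print(n,p,back(n,Z(p),z).round(4))
for p in [(190,3),(212,215)]: print("wrist",back("wrist",p,.012).round(4))
E
```

```text
side (475, 372) [ 0.4119 -0.0795  0.012 ]
side (345, 502) [0.4026 0.1667 0.    ]
side (220, 410) [0.5942 0.1833 0.012 ]
scene (279, 335) [ 0.6171 -0.0739  0.006 ]
scene (483, 341) [0.5992 0.182  0.006 ]
scene (285, 203) [ 0.5162 -0.0762  0.14  ]
scene (488, 209) [0.4997 0.1741 0.14  ]
wrist [0.601  0.1798 0.012 ]
wrist [ 0.6142 -0.0748  0.012 ]
```

Run:
```python
from h import *
from scipy.optimize import least_squares
Z=lambda p:(p[0]/2.6667+130,p[1]/2.6667+100)
o=[]
a,b=.1,.13
# local pts, sx: x sign
P=[("side",Z((477,371)),(-a,-b,.012)),("side",Z((345,503)),(-a,b,0)),("side",Z((219,409)),(a,b,.012)),
("scene",Z((279,337)),(a,-b,.003)),("scene",Z((484,342)),(a,b,.003)),("wrist",(190,3),(a,b,.012)),("wrist",(209,215),(a,-b,.012))]
def res(p,full=False):
    x,y,w=p; r=[]
    for n,uv,l in P:
        X=[x+np.cos(w)*l[0]-np.sin(w)*l[1],y+np.sin(w)*l[0]+np.cos(w)*l[1],l[2]]
        r+=list((proj(n,X)[0]-uv)*(.5 if n=="wrist" else 1))
    return np.array(r)
s=least_squares(res,[.507,.05,.06]); print(s.x, s.fun.reshape(-1,2).round(1))
```

```text
[0.50619664 0.04728307 0.04998681] [[ 0.5 -1.1]
 [-0.6  1.3]
 [-0.5 -0.8]
 [-0.9 -1.3]
 [-0.4  0.3]
 [-0.7 -1.2]
 [ 1.   0.9]]
```

Request:
{"method": "servo_tool", "body": {"series": "0 0 -3 0 8.5; 0 0 -3 0 8.5; -2.8 -0.78 0 0 8.5; -2.8 -0.78 0 0 8.5; -2.8 -0.78 0 0 8.5; -2.8 -0.78 0 0 8.5; -2.8 -0.78 0 0 8.5; -2.8 -0.78 0 0 8.5; 0 0 0 -0.12 8.5; 0 0 0 -0.12 8.5; 0 0 0 -0.12 8.5; 0 0 0 -0.12 8.5; 0 0 0 -0.12 8.5; 0 0 0 -0.12 8.5; 0 0 0 -0.12 8.5; 0 0 0 -0.12 8.5; 0 0 0 -0.12 8.5; 0 0 0 -0.12 8.5; 0 0 0 -0.12 8.5; 0 0 0 -0.12 8.5"}}

```text
time: 2.27
tcp_pos: [0.507, 0.0468, 0.2916]
tool_rot: [0.75, 0.662, 0.0, 0.0]
wrist_force: [-0.1, -0.9, 0.5]
finger_gap: 0.998
```

Request:
{"method": "servo_tool", "body": {"series": "0 0 0 -0.12 8.5; 0 0 0 -0.06 8.5; 0 0 0 0 8.5; 0 0 0 0 8.5"}}

```text
time: 2.6
tcp_pos: [0.507, 0.0468, 0.2915]
tool_rot: [0.69, 0.724, 0.0, 0.0]
wrist_force: [0.1, -0.2, 0.6]
finger_gap: 0.992
```

Run:
```python
from h import *
o=arm.get_obs(); print(o["time"],o["tcp_pos"],Ro.from_quat(o["tool_rot"]).as_matrix().round(4),o["wrist_force"],o["ft_torque"],o["joint_positions"])
im=imaging.read_camera("wrist"); cv2.imwrite("pics/w1.png",im[:,:,::-1])
im=imaging.read_camera("side"); cv2.imwrite("pics/s1.png",cv2.resize(im[100:325,130:430,::-1],(800,600)))
```

```text
2.6 [0.50697461 0.04684617 0.29148509] [[-4.740e-02  9.989e-01  3.000e-04]
 [ 9.989e-01  4.740e-02 -0.000e+00]
 [-0.000e+00  3.000e-04 -1.000e+00]] [ 0.10966752 -0.24991264  0.60972816] [ 0.02714449  0.02878605 -0.02835298] [-1.07367487e-01 -1.28655219e-01  1.90830515e+00  1.83932714e-05
  1.36160433e+00 -1.72562844e+00]
```

View pics/w1.png

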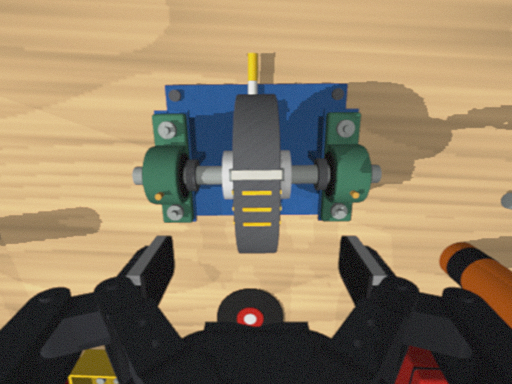

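View pics/s1.png

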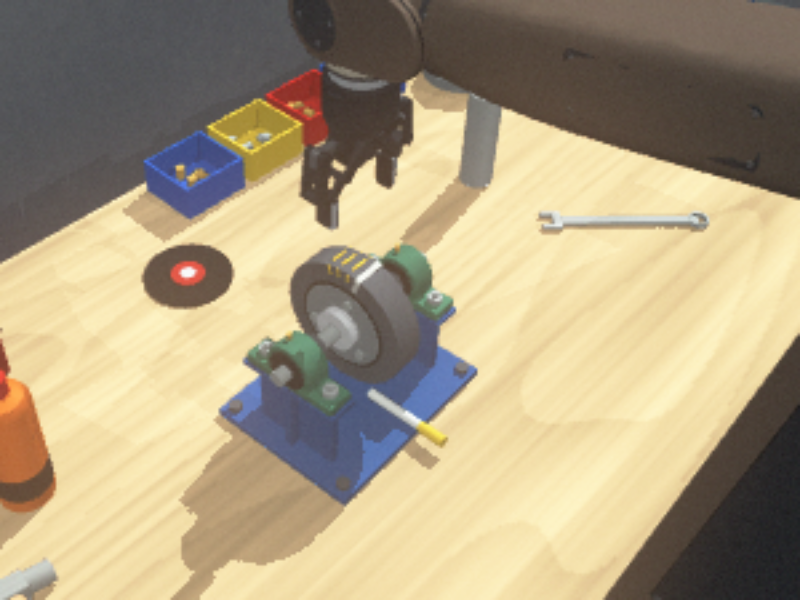

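```bash
cat >> h.py <<'E'
C0=np.array([.5062,.0473,.14]); YAW=.05
def stand(X,C0=None,yaw=None):
    C0=C0 if C0 is not None else globals()["C0"]; w=YAW if yaw is None else yaw
    d=np.array(X)-C0; return np.array([np.cos(w)*d[0]+np.sin(w)*d[1],-np.sin(w)*d[0]+np.cos(w)*d[1],d[2]])
E
python3 - <<'E'
from h import *
im=cv2.imread("pics/w1.png").astype(int)
for r in (160,175,190,205,218): print(r,im[r,225:290].sum(1).tolist())
for uv in [(230.5,175),(283.5,175),(256.5,175),(138,175),(376,174)]:
    print(uv,stand(back("wrist",uv,.222 if 200<uv[0]<300 else .14)).round(4))
# disc front/back extremes and bearing tops (z .171) symmetrical
for uv in [(146,175),(369,172)]: print(stand(back("wrist",uv,.155)).round(4))
o=arm.get_obs();print(stand(o["tcp_pos"]))
E
```

```text
160 [535, 531, 526, 539, 539, 531, 516, 462, 325, 278, 298, 286, 300, 306, 311, 301, 299, 287, 297, 301, 305, 301, 300, 296, 304, 310, 308, 313, 299, 305, 303, 305, 293, 288, 297, 302, 309, 298, 291, 296, 282, 293, 303, 281, 309, 300, 302, 302, 304, 301, 286, 310, 281, 288, 257, 295, 360, 397, 419, 424, 415, 420, 427, 427, 426]
175 [679, 676, 677, 649, 560, 527, 587, 644, 645, 657, 651, 656, 646, 650, 652, 646, 652, 657, 652, 653, 651, 650, 651, 643, 644, 645, 640, 646, 638, 643, 643, 646, 649, 639, 649, 638, 651, 637, 639, 642, 642, 645, 639, 645, 646, 642, 645, 650, 646, 650, 644, 644, 643, 637, 642, 644, 570, 429, 371, 430, 493, 520, 509, 511, 503]
190 [639, 644, 638, 637, 643, 629, 576, 448, 323, 283, 296, 292, 297, 304, 309, 309, 304, 331, 345, 340, 347, 336, 342, 346, 340, 314, 330, 327, 332, 324, 339, 334, 326, 323, 337, 352, 353, 362, 361, 354, 353, 351, 355, 348, 359, 342, 326, 308, 312, 300, 305, 295, 304, 306, 317, 380, 445, 444, 438, 441, 450, 444, 459, 462, 453]
205 [300, 287, 301, 297, 295, 298, 303, 298, 279, 293, 297, 301, 286, 300, 294, 310, 301, 306, 310, 297, 315, 308, 300, 305, 301, 301, 298, 294, 312, 311, 296, 306, 303, 306, 319, 303, 304, 297, 301, 310, 304, 305, 297, 291, 301, 305, 293, 298, 302, 309, 292, 301, 306, 297, 270, 255, 296, 286, 304, 305, 288, 310, 310, 305, 285]
218 [542, 545, 545, 547, 545, 553, 552, 554, 470, 341, 308, 286, 302, 296, 306, 304, 297, 305, 296, 298, 298, 296, 302, 297, 299, 291, 297, 306, 296, 298, 299, 304, 313, 298, 296, 290, 298, 290, 296, 293, 311, 301, 314, 308, 302, 311, 300, 291, 301, 324, 296, 292, 299, 293, 303, 434, 571, 580, 569, 572, 571, 572, 573, 578, 579]
(230.5, 175) [-0.0194 -0.0207  0.082 ]
(283.5, 175) [-0.0193  0.0201  0.082 ]
(256.5, 175) [-0.0193 -0.0007  0.082 ]
(138, 175) [ 0.0009 -0.1273  0.    ]
(376, 174) [0.0004 0.127  0.    ]
[-0.0028 -0.1127  0.015 ]
[-0.0054  0.1131  0.015 ]
[ 0.00075783 -0.00050732  0.15142737]
```

Request:
{"method": "servo_tool", "body": {"series": "0 -0.07 2.4 0 8.5; 0 0 2.4 0 8.5; 0 0 2.4 0 8.5; 0 0 2.4 0 8.5; 0 0 0.1 0 8.5; 0 0 0 0 8.5"}}

```text
time: 3.2
tcp_pos: [0.5053, 0.0469, 0.193]
tool_rot: [0.69, 0.724, -0.001, -0.001]
wrist_force: [0.2, -0.3, 0.7]
finger_gap: 0.993
```

Request:
{"method": "servo_tool", "body": {"series": "0 0 0 0 2; 0 0 0 0 2; 0 0 0 0 2; 0 0 0 0 2; 0 0 0 0 2; 0 0 0 0 2; 0 0 0 0 2; 0 0 0 0 2", "grip_force": 40}}

```text
time: 3.87
tcp_pos: [0.5072, 0.047, 0.1961]
tool_rot: [0.689, 0.724, 0.001, 0.001]
wrist_force: [-0.9, 1.5, 6.2]
finger_gap: 0.436
```

Run:
```python
from h import *
o=arm.get_obs(); print(o["time"],o["tcp_pos"],stand(o["tcp_pos"]),o["wrist_force"],o["ft_torque"],o["finger_gap"]*85.4)
im=imaging.read_camera("wrist"); cv2.imwrite("pics/w2.png",im[:,:,::-1])
im=imaging.read_camera("side"); cv2.imwrite("pics/s2.png",cv2.resize(im[140:290,180:380,::-1],(800,600)))
```

```text
3.8667 [0.50715978 0.04703245 0.19608687] [ 0.00094521 -0.00031519  0.05608687] [-0.85634439  1.48167885  6.24179024] [0.2905505  0.19898867 0.21110805] 37.26703675505595
```

View pics/w2.png

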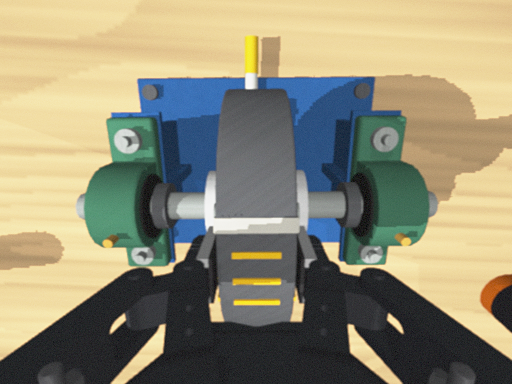

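View pics/s2.png

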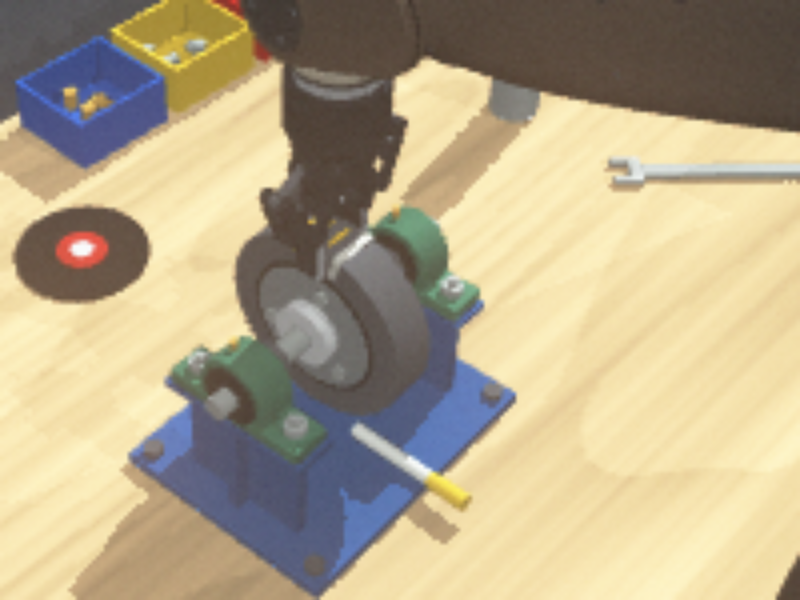

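```bash
python3 - <<'E'
from math import *
R=7.7
s=lambda a:sin(radians(a));c=lambda a:cos(radians(a))
for a in range(0,60,5): print(a,a+5,round(R*(s(a+5)-s(a)),2),round(R*(c(a)-c(a+5)),2))
E
cat >> h.py <<'E'
import json
def log(tag):
    o=arm.get_obs(); p=stand(o["tcp_pos"]); F=o["wrist_force"];w=YAW
    f=[np.cos(w)*F[0]+np.sin(w)*F[1],-np.sin(w)*F[0]+np.cos(w)*F[1],F[2]];M=o["ft_torque"]
    m=[np.cos(w)*M[0]+np.sin(w)*M[1],-np.sin(w)*M[0]+np.cos(w)*M[1],M[2]]
    r=[tag,o["time"],*p,*f,*m,float(o["finger_gap"])]
    open("log.txt","a").write(json.dumps([x if isinstance(x,str) else float(x) for x in r])+"\n")
    gx,gz=p[0],p[2]+.0235
    print(tag,round(o["time"],2),"phi",round(np.degrees(np.arctan2(gx,gz)),1),"R",round(np.hypot(gx,gz),4),"tau",round(-(gz*f[0]-gx*f[2]),3),"F",np.round(f,1),"M",np.round(m,2),"p",p.round(4))
if __name__=="__main__":
    import sys; log(sys.argv[1])
E
```

```text
0 5 0.67 0.03
5 10 0.67 0.09
10 15 0.66 0.15
15 20 0.64 0.2
20 25 0.62 0.26
25 30 0.6 0.31
30 35 0.57 0.36
35 40 0.53 0.41
40 45 0.5 0.45
45 50 0.45 0.5
50 55 0.41 0.53
55 60 0.36 0.57
```

Backward first (negative φ), with a reading every 10–15°.

Request:
{"method": "servo_tool", "body": {"series": "0 -0.67 0.03 0 2; 0 -0.67 0.09 0 2; 0 -0.66 0.15 0 2"}}

```text
time: 4.22
tcp_pos: [0.4932, 0.0462, 0.1951]
tool_rot: [0.69, 0.724, 0.008, 0.008]
wrist_force: [16.0, 5.4, 0.4]
finger_gap: 0.437
```

```bash
python3 h.py b1
```

```text
b1 4.22 phi -9.4 R 0.0797 tau -1.282 F [16.2  4.6  0.4] M [ 0.51 -2.81  0.25] p [-0.013  -0.0004  0.0551]
```

Request:
{"method": "servo_tool", "body": {"series": "0 -0.64 0.2 0 2; 0 -0.62 0.26 0 2; 0 -0.6 0.31 0 2"}}

```text
time: 4.47
tcp_pos: [0.4757, 0.0452, 0.1898]
tool_rot: [0.69, 0.724, 0.009, 0.009]
wrist_force: [12.4, 4.8, 8.4]
finger_gap: 0.437
```

```bash
python3 h.py b1
```

```text
b1 4.47 phi -22.6 R 0.0794 tau -1.182 F [12.6  4.2  8.4] M [ 0.53 -2.45  0.25] p [-0.0305 -0.0005  0.0498]
```

Request:
{"method": "servo_tool", "body": {"series": "0 -0.57 0.36 0 2; 0 -0.53 0.41 0 2; 0 -0.5 0.45 0 2"}}

```text
time: 4.72
tcp_pos: [0.4594, 0.0443, 0.1795]
tool_rot: [0.689, 0.724, 0.008, 0.008]
wrist_force: [3.4, 5.1, 16.5]
finger_gap: 0.433
```

```bash
python3 h.py b1
python3 - <<'E'
from h import *
im=imaging.read_camera("wrist"); cv2.imwrite("pics/w3.png",im[:,:,::-1])
E
```

```text
b1 4.72 phi -36.6 R 0.0785 tau -1.004 F [ 3.6  4.9 16.5] M [ 0.58 -1.2   0.27] p [-0.0469 -0.0006  0.0395]
```

View pics/w3.png

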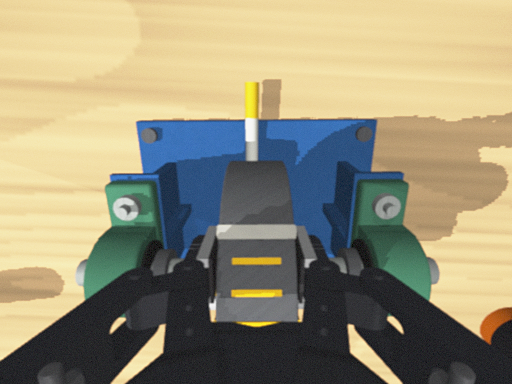

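Request:
{"method": "servo_tool", "body": {"series": "0 0.5 -0.45 0 2; 0 0.53 -0.41 0 2; 0 0.57 -0.36 0 2", "grip_force": 28}}

```text
time: 5.02
tcp_pos: [0.4617, 0.0446, 0.1816]
tool_rot: [0.689, 0.725, -0.008, -0.007]
wrist_force: [-16.0, -2.1, 3.6]
finger_gap: 0.436
```

```bash
python3 h.py f1
```

```text
f1 5.02 phi -34.4 R 0.0789 tau 0.885 F [-16.1  -1.3   3.6] M [-0.31  2.75  0.12] p [-0.0446 -0.0005  0.0416]
```

Request:
{"method": "servo_tool", "body": {"series": "0 0.6 -0.31 0 2; 0 0.62 -0.26 0 2; 0 0.64 -0.2 0 2"}}

```text
time: 5.27
tcp_pos: [0.4811, 0.0456, 0.1896]
tool_rot: [0.689, 0.725, -0.006, -0.006]
wrist_force: [-12.4, -1.0, 5.5]
finger_gap: 0.437
```

```bash
python3 h.py f1
```

```text
f1 5.27 phi -19.0 R 0.0773 tau 0.773 F [-12.5  -0.4   5.5] M [-0.11  2.22  0.23] p [-0.0251 -0.0004  0.0496]
```

Request:
{"method": "servo_tool", "body": {"series": "0 0.66 -0.15 0 2; 0 0.67 -0.09 0 2; 0 0.67 -0.03 0 2"}}

```text
time: 5.52
tcp_pos: [0.5025, 0.0468, 0.1929]
tool_rot: [0.689, 0.725, -0.005, -0.005]
wrist_force: [-8.5, -0.8, 4.9]
finger_gap: 0.438
```

```bash
python3 h.py f1
```

```text
f1 5.52 phi -2.8 R 0.0765 tau 0.633 F [-8.5 -0.3  4.9] M [0.08 1.87 0.25] p [-0.0037 -0.0003  0.0529]
```

Request:
{"method": "servo_tool", "body": {"series": "0 0.67 0.03 0 2; 0 0.67 0.09 0 2; 0 0.66 0.15 0 2"}}

```text
time: 5.77
tcp_pos: [0.5234, 0.048, 0.1908]
tool_rot: [0.689, 0.725, -0.004, -0.004]
wrist_force: [-7.5, 0.9, 5.0]
finger_gap: 0.435
```

```bash
python3 h.py f1
```

```text
f1 5.77 phi 13.0 R 0.0762 tau 0.639 F [-7.5  1.3  5. ] M [0.17 1.65 0.29] p [ 0.0172 -0.0002  0.0508]
```

Request:
{"method": "servo_tool", "body": {"series": "0 0.64 0.2 0 2; 0 0.62 0.26 0 2; 0 0.6 0.31 0 2"}}

```text
time: 6.02
tcp_pos: [0.5426, 0.049, 0.1835]
tool_rot: [0.689, 0.725, -0.003, -0.003]
wrist_force: [-7.7, 1.3, 6.6]
finger_gap: 0.435
```

```bash
python3 h.py f1
```

```text
f1 6.02 phi 28.5 R 0.0763 tau 0.751 F [-7.6  1.7  6.6] M [0.29 1.46 0.27] p [ 0.0364 -0.0001  0.0435]
```

Request:
{"method": "servo_tool", "body": {"series": "0 0.57 0.36 0 2; 0 0.53 0.41 0 2; 0 0.5 0.45 0 2"}}

```text
time: 6.27
tcp_pos: [0.559, 0.05, 0.1718]
tool_rot: [0.689, 0.725, -0.002, -0.003]
wrist_force: [-6.2, 1.0, 7.1]
finger_gap: 0.434
```

```bash
python3 h.py f1
python3 - <<'E'
from h import *
im=imaging.read_camera("side"); cv2.imwrite("pics/s3.png",cv2.resize(im[140:290,180:380,::-1],(800,600)))
E
```

```text
f1 6.27 phi 43.7 R 0.0765 tau 0.715 F [-6.1  1.3  7.1] M [0.33 1.53 0.2 ] p [0.0529 0.     0.0318]
```

View pics/s3.png

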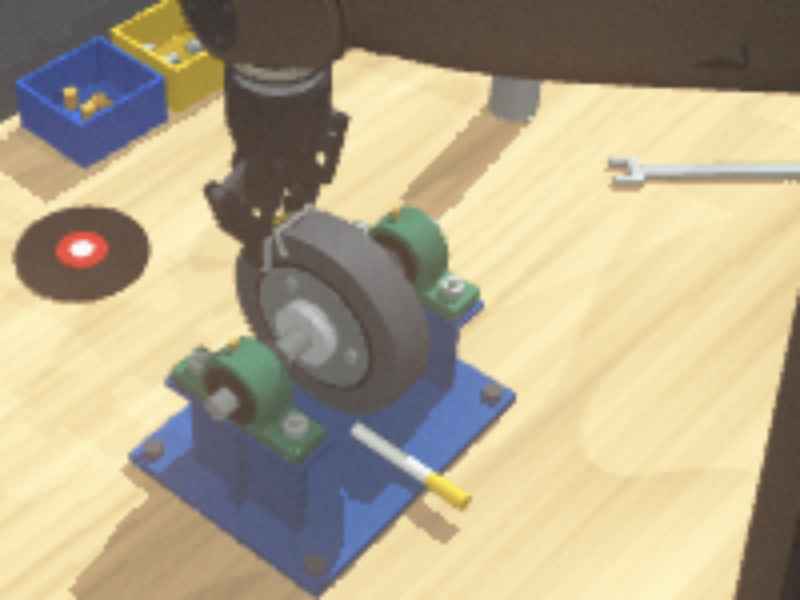

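Request:
{"method": "servo_tool", "body": {"series": "0 -0.5 -0.45 0 2; 0 -0.53 -0.41 0 2; 0 -0.57 -0.36 0 2"}}

```text
time: 6.57
tcp_pos: [0.5469, 0.0493, 0.1812]
tool_rot: [0.689, 0.724, 0.003, 0.002]
wrist_force: [11.9, 2.4, -13.7]
finger_gap: 0.433
```

```bash
python3 h.py b2
```

```text
b2 6.57 phi 32.2 R 0.0765 tau -1.335 F [ 12.    1.8 -13.7] M [ 0.35 -2.3   0.29] p [ 0.0408 -0.0001  0.0412]
```

Request:
{"method": "servo_tool", "body": {"series": "0 -0.6 -0.31 0 2; 0 -0.62 -0.26 0 2; 0 -0.64 -0.2 0 2"}}

```text
time: 6.82
tcp_pos: [0.5289, 0.0483, 0.1895]
tool_rot: [0.69, 0.724, 0.004, 0.003]
wrist_force: [12.8, 2.3, -12.6]
finger_gap: 0.44
```

```bash
python3 h.py b2
```

```text
b2 6.82 phi 17.3 R 0.0764 tau -1.232 F [ 12.9   1.7 -12.6] M [ 0.36 -2.58  0.29] p [ 0.0228 -0.0002  0.0495]
```

Request:
{"method": "servo_tool", "body": {"series": "0 -0.66 -0.15 0 2; 0 -0.67 -0.09 0 2; 0 -0.67 -0.03 0 2"}}

```text
time: 7.07
tcp_pos: [0.5102, 0.0472, 0.1933]
tool_rot: [0.69, 0.724, 0.005, 0.005]
wrist_force: [15.8, 2.5, -11.0]
finger_gap: 0.439
```

```bash
python3 h.py b2
```

```text
b2 7.07 phi 3.0 R 0.0769 tau -1.266 F [ 15.9   1.7 -11. ] M [ 0.3  -2.8   0.34] p [ 0.004  -0.0003  0.0533]
```

Request:
{"method": "servo_tool", "body": {"series": "0 -0.67 0.03 0 2; 0 -0.67 0.09 0 2; 0 -0.66 0.15 0 2"}}

```text
time: 7.32
tcp_pos: [0.492, 0.0462, 0.1927]
tool_rot: [0.69, 0.724, 0.007, 0.006]
wrist_force: [16.8, 2.8, -4.8]
finger_gap: 0.437
```

```bash
python3 h.py b2
```

```text
b2 7.32 phi -10.6 R 0.0775 tau -1.222 F [16.9  2.  -4.8] M [ 0.47 -2.9   0.34] p [-0.0143 -0.0004  0.0527]
```

Request:
{"method": "servo_tool", "body": {"series": "0 -0.64 0.2 0 2; 0 -0.62 0.26 0 2; 0 -0.6 0.31 0 2"}}

```text
time: 7.57
tcp_pos: [0.4753, 0.0453, 0.1879]
tool_rot: [0.69, 0.724, 0.009, 0.008]
wrist_force: [14.7, 2.7, 3.5]
finger_gap: 0.436
```

```bash
python3 h.py b2
```

```text
b2 7.57 phi -23.4 R 0.0779 tau -1.171 F [14.9  1.9  3.5] M [ 0.59 -2.87  0.3 ] p [-0.031  -0.0005  0.0479]
```

Request:
{"method": "servo_tool", "body": {"series": "0 -0.57 0.36 0 2; 0 -0.53 0.41 0 2; 0 -0.5 0.45 0 2"}}

```text
time: 7.82
tcp_pos: [0.4596, 0.0443, 0.1785]
tool_rot: [0.69, 0.724, 0.009, 0.008]
wrist_force: [6.5, 4.3, 15.7]
finger_gap: 0.436
```

```bash
python3 h.py b2
cat > fit.py <<'E'
import json,numpy as np
from scipy.optimize import least_squares
L=[json.loads(l) for l in open("log.txt")]
T=[l for l in L if l[0][0] in "fb"]
tag=[l[0] for l in T];A=np.array([l[1:] for l in T])
sg=np.array([1 if t[0]=="f" else -1 for t in tag])
x,z,Fx,Fz,My=A[:,1],A[:,3],A[:,4],A[:,6],A[:,8]
off=np.array([json.load(open("off.json")).get(t,0) for t in tag]) if __import__("os").path.exists("off.json") else np.zeros(len(x))
phi=np.arctan2(x,z+.0235)   # grasp angle
th=phi+np.radians(off)       # disc angle rel. to first grasp
# moment on tool about axle = My + (ref-axle) x F ; ref at (x, z+h)
def model(p):
    h,D,a,b,b0=p
    tool=My+(z+h)*Fx-x*Fz        # moment on tool about +y at axle
    tau=-tool                    # on disc
    return tau-(D*sg-(a*np.sin(th)+b*np.cos(th))) - b0*0
def res(p): return np.r_[model(p)/.04,(p[1]-.43)/.05,(np.hypot(p[2],p[3])-.35)/.03]
for fixh in (None,):
    s=least_squares(res,[.15,.43,.1,.1,0]); h,D,a,b,_=s.x
    print("h",h,"D",D,"amp",np.hypot(a,b),"delta deg (heavy angle when grasp at top)",np.degrees(np.arctan2(b,a)))
    C=np.linalg.pinv(s.jac.T@s.jac); g=np.array([0,0,-b,a,0])/(a*a+b*b); print("sd",np.degrees(np.sqrt(g@C@g)),"h sd",C[0,0]**.5)
    r=model(s.x)
    for t,p_,rr,f_ in zip(tag,np.degrees(th),r,-(My+(z+h)*Fx-x*Fz)): print(t,round(p_,1),"tau",round(f_,3),"res",round(rr,3))
E
python3 fit.py
```

```text
b2 7.82 phi -37.0 R 0.0776 tau -1.144 F [ 6.7  4.  15.7] M [ 0.62 -1.7   0.37] p [-0.0467 -0.0006  0.0385]
h 0.15438265685237426 D 0.28689582871931435 amp 0.2895812536886191 delta deg (heavy angle when grasp at top) 45.79638992001273
sd 3.6555648473209295 h sd 0.002492803877794397
b1 -9.4 tau -0.598 res -0.139
b1 -22.6 tau -0.388 res 0.012
b1 -36.6 tau -0.279 res 0.054
f1 -34.4 tau 0.244 res 0.015
f1 -19.0 tau 0.182 res 0.026
f1 -2.8 tau -0.125 res -0.214
f1 13.0 tau -0.034 res -0.073
f1 28.5 tau 0.288 res 0.28
f1 43.7 tau -0.013 res -0.01
b2 32.2 tau -0.609 res -0.039
b2 17.3 tau -0.349 res 0.196
b2 3.0 tau -0.546 res -0.041
b2 -10.6 tau -0.544 res -0.09
b2 -23.4 tau -0.25 res 0.147
b2 -37.0 tau -0.317 res 0.014
```

Request:
{"method": "servo_tool", "body": {"series": "0 0.5 -0.45 0 2; 0 0.53 -0.41 0 2; 0 0.57 -0.36 0 2"}}

```text
time: 8.07
tcp_pos: [0.4621, 0.0446, 0.1809]
tool_rot: [0.689, 0.725, -0.007, -0.006]
wrist_force: [-12.0, -1.9, 0.1]
finger_gap: 0.438
```

```bash
python3 h.py f2
```

```text
f2 8.07 phi -34.5 R 0.0781 tau 0.774 F [-12.1  -1.3   0.1] M [-0.31  2.59  0.27] p [-0.0442 -0.0005  0.0409]
```

Request:
{"method": "servo_tool", "body": {"series": "0 0.6 -0.31 0 2; 0 0.62 -0.26 0 2; 0 0.64 -0.2 0 2"}}

```text
time: 8.32
tcp_pos: [0.4808, 0.0456, 0.189]
tool_rot: [0.689, 0.725, -0.007, -0.007]
wrist_force: [-11.2, -1.1, 3.6]
finger_gap: 0.437
```

```bash
python3 h.py f2
```

```text
f2 8.32 phi -19.3 R 0.0768 tau 0.727 F [-11.3  -0.5   3.6] M [-0.11  2.15  0.22] p [-0.0254 -0.0004  0.049 ]
```

Request:
{"method": "servo_tool", "body": {"series": "0 0.66 -0.15 0 2; 0 0.67 -0.09 0 2; 0 0.67 -0.03 0 2"}}

```text
time: 8.57
tcp_pos: [0.5022, 0.0468, 0.1925]
tool_rot: [0.689, 0.725, -0.005, -0.005]
wrist_force: [-9.0, 0.5, 4.6]
finger_gap: 0.436
```

```bash
python3 h.py f2
```

```text
f2 8.57 phi -3.1 R 0.0761 tau 0.662 F [-9.   1.   4.6] M [0.07 1.82 0.32] p [-0.0041 -0.0003  0.0525]
```

Request:
{"method": "servo_tool", "body": {"series": "0 0.67 0.03 0 2; 0 0.67 0.09 0 2; 0 0.66 0.15 0 2"}}

```text
time: 8.82
tcp_pos: [0.5231, 0.048, 0.1904]
tool_rot: [0.689, 0.725, -0.004, -0.005]
wrist_force: [-8.1, 1.6, 6.1]
finger_gap: 0.438
```

```bash
python3 h.py f2
```

```text
f2 8.82 phi 12.9 R 0.0758 tau 0.695 F [-8.   2.   6.1] M [0.12 1.7  0.22] p [ 0.0169 -0.0002  0.0504]
```

Request:
{"method": "servo_tool", "body": {"series": "0 0.64 0.2 0 2; 0 0.62 0.26 0 2; 0 0.6 0.31 0 2"}}

```text
time: 9.07
tcp_pos: [0.5423, 0.049, 0.1832]
tool_rot: [0.689, 0.725, -0.004, -0.004]
wrist_force: [-6.2, 0.6, 6.3]
finger_gap: 0.438
```

```bash
python3 h.py f2
```

```text
f2 9.07 phi 28.5 R 0.0758 tau 0.638 F [-6.1  0.9  6.3] M [0.26 1.71 0.22] p [ 0.0361 -0.0001  0.0432]
```

Request:
{"method": "servo_tool", "body": {"series": "0 0.57 0.36 0 2; 0 0.53 0.41 0 2; 0 0.5 0.45 0 2"}}

```text
time: 9.32
tcp_pos: [0.5587, 0.05, 0.1714]
tool_rot: [0.689, 0.725, -0.003, -0.004]
wrist_force: [-6.3, 1.6, 8.3]
finger_gap: 0.439
```

```bash
python3 h.py f2
python3 - <<'E'
from h import *
im=imaging.read_camera("wrist"); cv2.imwrite("pics/w4.png",im[:,:,::-1])
im=imaging.read_camera("scene"); cv2.imwrite("pics/sc4.png",cv2.resize(im[130:250,200:360,::-1],(800,600)))
E
```

```text
f2 9.32 phi 43.8 R 0.076 tau 0.782 F [-6.3  1.9  8.3] M [0.33 1.61 0.24] p [0.0526 0.     0.0314]
```

View pics/w4.png

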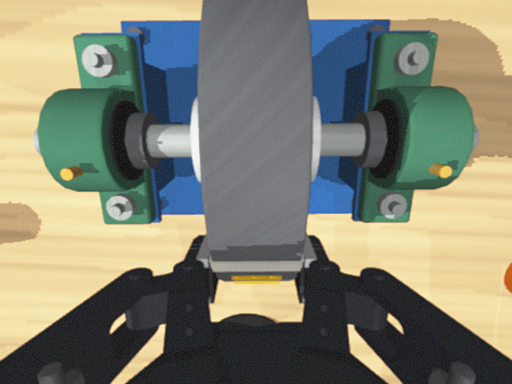

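View pics/sc4.png

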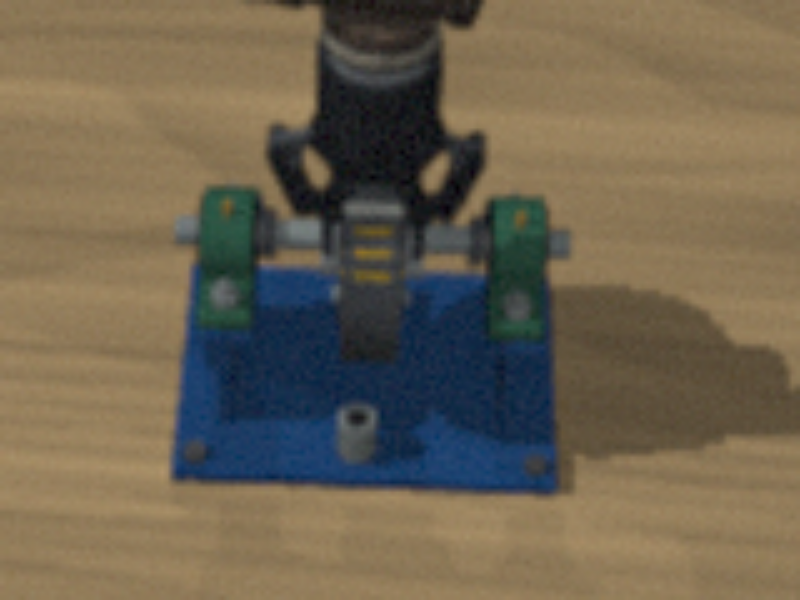

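```bash
cat >> h.py <<'E'
def rimpt(phi,y=0,r=.0825):
    w=YAW; l=np.array([r*np.sin(phi),y]); return np.array([C0[0]+np.cos(w)*l[0]-np.sin(w)*l[1],C0[1]+np.sin(w)*l[0]+np.cos(w)*l[1],C0[2]+r*np.cos(phi)])
def markang(n,uv):
    from scipy.optimize import minimize_scalar
    C=cam(n); g=np.radians(np.arange(-150,150,.25)); P=np.array([rimpt(a) for a in g]); q=proj(n,P,C)
    # visible only: facing camera
    o=-C[3].T@C[4]; nr=P-np.array([0,0,0]); 
    ctr=np.array(C0); vis=[np.dot(p-ctr,o-p)>0 for p in P]
    d=np.hypot(*(q-np.array(uv)).T); d[~np.array(vis)]=1e9; i=d.argmin(); return np.degrees(g[i]),d[i]
E
python3 - <<'E'
from h import *
print(markang("wrist",(256,266)),markang("scene",(200+372/5,130+210/5)))
E
```

```text
(np.float64(33.75), np.float64(1.4169435362359957)) (np.float64(35.5), np.float64(0.18805019750729862))
```

Request:
{"method": "servo_tool", "body": {"series": "0 0 0 0 8.5; 0 0 0 0 8.5; 0 0 0 0 8.5; 0 0 0 0 8.5; 0 0 0 0 8.5; 0 0 0 0 8.5; 0 0 -2 0 8.5; 0 0 -2 0 8.5; 0 0 -2 0 8.5; 0 0 -2 0 8.5; 0 -2.7 0 0 8.5; 0 -2.7 0 0 8.5; 0 0 0 0 8.5; 0 0 0 0 8.5"}}

```text
time: 10.58
tcp_pos: [0.5062, 0.0469, 0.2518]
tool_rot: [0.69, 0.724, 0.0, 0.0]
wrist_force: [0.7, -0.0, -0.0]
finger_gap: 0.993
```

```bash
python3 h.py rest
python3 - <<'E'
from h import *
im=imaging.read_camera("wrist"); cv2.imwrite("pics/w5.png",im[:,:,::-1]);imaging.read_camera("scene")
for n in("wrist","scene"): print([(x["score"],x["point"],x["region"].sum()) for x in spotter.outline_of(n,"timing_mark")])
E
python3 h.py rest
```

```text
rest 10.58 phi -0.0 R 0.1353 tau -0.092 F [ 0.7 -0.1 -0. ] M [ 0.03 -0.1   0.01] p [-0.     -0.0004  0.1118]
[(0.56, [259.0, 185.1], np.int64(11328))]
[(0.63, [275.7, 178.6], np.int64(740))]
rest 10.78 phi 0.6 R 0.1354 tau -0.166 F [ 1.2  0.4 -0.4] M [ 0.02  0.04 -0.04] p [ 0.0015 -0.0007  0.1119]
```

View pics/w5.png

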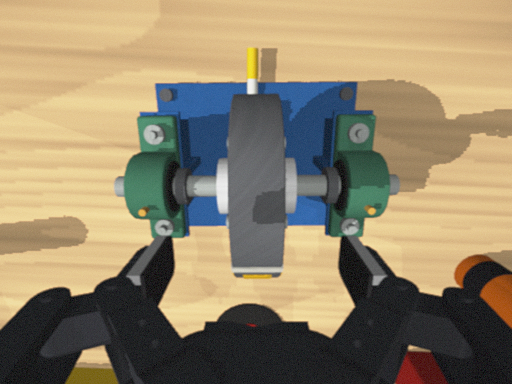

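```bash
python3 - <<'E'
from h import *
for r in (266,268,270): print(markang("wrist",(257,r)))
# initial: pose at w1
o={"tcp_pos":np.array([0.50697461,0.04684617,0.29148509]),"tool_rot":Ro.from_matrix(np.array([[-.0474,.9989,.0003],[.9989,.0474,0],[0,.0003,-1]])).as_quat()}
import h
C=cam("wrist",o); h.cam=lambda n,obs=None:C
print(h.markang("wrist",(256.5,175)))
E
cat log.txt | tail -2
```

```text
(np.float64(32.25), np.float64(0.7618632620851246))
(np.float64(34.5), np.float64(0.7377020748590636))
(np.float64(37.25), np.float64(0.7177376868449991))
(np.float64(-13.25), np.float64(0.8422234101287392))
["rest", 10.5833, -3.303280174532274e-05, -0.00042669675905183485, 0.11183936775270165, 0.6767456683449357, -0.060887610330914416, -0.014515864810189974, 0.033742772710263026, -0.09659750735665486, 0.006558407441350333, 0.9931637696351918]
["rest", 10.7833, 0.0014732843941176652, -0.0006610490814148093, 0.11190333706412864, 1.224479901271348, 0.3548497652883109, -0.4192586549063578, 0.023399095291221483, 0.04059273906298368, -0.041849604049951514, 0.9960852860324274]
```

Request:
{"method": "servo_tool", "body": {"series": "0 -2.75 0 0 8.5; 0 -2.75 0 0 8.5; 0 0 2.6 0 8.5; 0 0 2.7 0 8.5; 0 0 2.7 0 8.5; 0 0 0 0 8.5; 0 0 0 0 2; 0 0 0 0 2; 0 0 0 0 2; 0 0 0 0 2; 0 0 0 0 2; 0 0 0 0 2; 0 0 0 0 2; 0 0 0 0 2", "grip_force": 35}}

```text
time: 11.95
tcp_pos: [0.4534, 0.044, 0.1738]
tool_rot: [0.689, 0.724, 0.001, 0.002]
wrist_force: [-1.1, 1.0, 4.7]
finger_gap: 0.44
```

```bash
python3 h.py grip2
```

```text
grip2 11.95 phi -42.7 R 0.078 tau -0.188 F [-1.   1.   4.7] M [0.1  0.06 0.16] p [-0.0529 -0.0006  0.0338]
```

Request:
{"method": "servo_tool", "body": {"series": "0 0.5 -0.45 0 2; 0 0.53 -0.41 0 2; 0 0.57 -0.36 0 2"}}

```text
time: 12.2
tcp_pos: [0.4634, 0.0446, 0.1815]
tool_rot: [0.689, 0.725, -0.006, -0.005]
wrist_force: [-9.1, -1.8, -0.0]
finger_gap: 0.441
```

```bash
python3 h.py f3
```

```text
f3 12.2 phi -33.4 R 0.0779 tau 0.596 F [-9.2 -1.4 -0. ] M [-0.3  1.8  0.2] p [-0.0429 -0.0005  0.0415]
```

Request:
{"method": "servo_tool", "body": {"series": "0 0.6 -0.31 0 2; 0 0.62 -0.26 0 2; 0 0.64 -0.2 0 2"}}

```text
time: 12.45
tcp_pos: [0.4827, 0.0457, 0.1898]
tool_rot: [0.689, 0.725, -0.005, -0.005]
wrist_force: [-9.4, -1.8, 1.2]
finger_gap: 0.438
```

```bash
python3 h.py f3
```

```text
f3 12.45 phi -17.8 R 0.0771 tau 0.664 F [-9.4 -1.4  1.2] M [-0.17  1.78  0.26] p [-0.0236 -0.0004  0.0498]
```

Request:
{"method": "servo_tool", "body": {"series": "0 0.66 -0.15 0 2; 0 0.67 -0.09 0 2; 0 0.67 -0.03 0 2"}}

```text
time: 12.7
tcp_pos: [0.503, 0.0468, 0.193]
tool_rot: [0.689, 0.725, -0.005, -0.004]
wrist_force: [-9.4, -0.6, 3.0]
finger_gap: 0.441
```

```bash
python3 h.py f3
```

```text
f3 12.7 phi -2.4 R 0.0765 tau 0.714 F [-9.5 -0.1  3. ] M [-0.05  1.83  0.21] p [-0.0032 -0.0003  0.053 ]
```

Request:
{"method": "servo_tool", "body": {"series": "0 0.67 0.03 0 2; 0 0.67 0.09 0 2; 0 0.66 0.15 0 2"}}

```text
time: 12.95
tcp_pos: [0.5234, 0.048, 0.1909]
tool_rot: [0.689, 0.725, -0.004, -0.004]
wrist_force: [-9.3, -0.7, 5.3]
finger_gap: 0.436
```

```bash
python3 h.py f3
```

```text
f3 12.95 phi 13.0 R 0.0764 tau 0.785 F [-9.3 -0.2  5.3] M [0.06 1.88 0.22] p [ 0.0172 -0.0002  0.0509]
```

Request:
{"method": "servo_tool", "body": {"series": "0 0.64 0.2 0 2; 0 0.62 0.26 0 2; 0 0.6 0.31 0 2"}}

```text
time: 13.2
tcp_pos: [0.5425, 0.049, 0.1839]
tool_rot: [0.689, 0.725, -0.003, -0.004]
wrist_force: [-9.6, 0.6, 6.9]
finger_gap: 0.436
```

```bash
python3 h.py f3
```

```text
f3 13.2 phi 28.3 R 0.0765 tau 0.895 F [-9.6  1.1  6.9] M [0.13 1.85 0.22] p [ 0.0363 -0.0001  0.0439]
```

Request:
{"method": "servo_tool", "body": {"series": "0 0.57 0.36 0 2; 0 0.53 0.41 0 2; 0 0.5 0.45 0 2"}}

```text
time: 13.45
tcp_pos: [0.5591, 0.05, 0.1725]
tool_rot: [0.689, 0.725, -0.003, -0.003]
wrist_force: [-8.8, 0.5, 10.1]
finger_gap: 0.435
```

```bash
python3 h.py f3
```

```text
f3 13.45 phi 43.4 R 0.077 tau 1.022 F [-8.7  1.  10.1] M [0.19 1.81 0.2 ] p [0.0529 0.     0.0325]
```

Request:
{"method": "servo_tool", "body": {"series": "0 -0.5 -0.45 0 2; 0 -0.53 -0.41 0 2; 0 -0.57 -0.36 0 2"}}

```text
time: 13.7
tcp_pos: [0.5463, 0.0493, 0.1825]
tool_rot: [0.689, 0.724, 0.002, 0.001]
wrist_force: [7.4, 1.1, -9.9]
finger_gap: 0.441
```

```bash
python3 h.py b3
```

```text
b3 13.7 phi 31.3 R 0.0772 tau -0.89 F [ 7.4  0.7 -9.9] M [ 0.26 -1.49  0.28] p [ 0.0402 -0.      0.0425]
```

Request:
{"method": "servo_tool", "body": {"series": "0 -0.6 -0.31 0 2; 0 -0.62 -0.26 0 2; 0 -0.64 -0.2 0 2"}}

```text
time: 13.95
tcp_pos: [0.5284, 0.0483, 0.1907]
tool_rot: [0.689, 0.724, 0.003, 0.002]
wrist_force: [10.1, 2.4, -10.2]
finger_gap: 0.441
```

```bash
python3 h.py b3
```

```text
b3 13.95 phi 16.7 R 0.0774 tau -0.986 F [ 10.2   1.9 -10.2] M [ 0.23 -1.75  0.26] p [ 0.0223 -0.0001  0.0507]
```

Request:
{"method": "servo_tool", "body": {"series": "0 -0.66 -0.15 0 2; 0 -0.67 -0.09 0 2; 0 -0.67 -0.03 0 2"}}

```text
time: 14.2
tcp_pos: [0.5098, 0.0472, 0.1943]
tool_rot: [0.689, 0.724, 0.005, 0.004]
wrist_force: [12.0, 2.2, -8.1]
finger_gap: 0.433
```

```bash
python3 h.py b3
```

```text
b3 14.2 phi 2.6 R 0.0779 tau -0.97 F [12.1  1.6 -8.1] M [ 0.22 -2.23  0.21] p [ 0.0036 -0.0003  0.0543]
```

Request:
{"method": "servo_tool", "body": {"series": "0 -0.67 0.03 0 2; 0 -0.67 0.09 0 2; 0 -0.66 0.15 0 2"}}

```text
time: 14.45
tcp_pos: [0.4918, 0.0462, 0.1936]
tool_rot: [0.69, 0.724, 0.007, 0.006]
wrist_force: [14.6, 2.6, -4.5]
finger_gap: 0.433
```

```bash
python3 h.py b3
```

```text
b3 14.45 phi -10.6 R 0.0784 tau -1.069 F [14.7  1.8 -4.5] M [ 0.35 -2.56  0.26] p [-0.0145 -0.0004  0.0536]
```

Request:
{"method": "servo_tool", "body": {"series": "0 -0.64 0.2 0 2; 0 -0.62 0.26 0 2; 0 -0.6 0.31 0 2"}}

```text
time: 14.7
tcp_pos: [0.4752, 0.0452, 0.1888]
tool_rot: [0.69, 0.724, 0.009, 0.008]
wrist_force: [12.6, 3.6, 5.3]
finger_gap: 0.439
```

```bash
python3 h.py b3
```

```text
b3 14.7 phi -23.2 R 0.0787 tau -1.085 F [12.7  2.9  5.3] M [ 0.48 -2.45  0.26] p [-0.0311 -0.0005  0.0488]
```

Request:
{"method": "servo_tool", "body": {"series": "0 -0.57 0.36 0 2; 0 -0.53 0.41 0 2; 0 -0.5 0.45 0 2"}}

```text
time: 14.95
tcp_pos: [0.46, 0.0444, 0.1795]
tool_rot: [0.69, 0.724, 0.009, 0.009]
wrist_force: [6.9, 4.9, 16.1]
finger_gap: 0.439
```

```bash
python3 h.py b3
```

```text
b3 14.95 phi -36.3 R 0.0781 tau -1.195 F [ 7.1  4.5 16.1] M [ 0.53 -1.49  0.23] p [-0.0463 -0.0006  0.0395]
```

```bash
cat > fit2.py <<'E'
import json,numpy as np,sys
from scipy.optimize import least_squares
OFF=json.loads(sys.argv[1])  # tag -> mark minus grasp angle
L=[json.loads(l) for l in open("log.txt")]
T=[l for l in L if l[0] in OFF]; tag=[l[0] for l in T];A=np.array([l[1:] for l in T])
x,z,Fx,Fz=A[:,1],A[:,3]+.0235,A[:,4]-.4,A[:,6]-.2
phi=np.arctan2(x,z); tau=-(z*Fx-x*Fz); mk=phi+np.radians([OFF[t] for t in tag])
sets=sorted(set(tag)); idx=np.array([sets.index(t) for t in tag]); sg=np.array([1 if t[0]=="f" else -1 for t in tag])
n=len(sets)
def mod(p,full): return p[2:2+n][idx]*sg-p[1]*np.sin(mk+p[0]) + (p[-2]*np.sin(phi)*sg+p[-1]*phi*phi*sg if full else 0)
for full in (0,1):
  for amp in (.35,None):
    def res(p):
        pr=[(p[1]-.35)/(.005 if amp else .1)]+list((p[2:2+n]-p[2:2+n].mean())/.3)+list(p[-2:]/.2)
        return np.r_[(mod(p,full)-tau)/.04,pr]
    s=least_squares(res,[1.2,.35]+[.9]*n+[0,0]); C=np.linalg.inv(s.jac.T@s.jac)
    print(full,amp,"heavy=mark+",np.degrees(s.x[0]).round(1),"+-",np.degrees(C[0,0]**.5).round(1),"amp",s.x[1].round(3),dict(zip(sets,s.x[2:2+n].round(2))),"rms",np.std(mod(s.x,full)-tau).round(3), s.x[-2:].round(2))
E
for o in '{"f1":-13,"b2":-11,"f2":-9,"f3":77,"b3":77}' '{"f1":-13,"b2":-11,"f2":-9}' '{"f3":77,"b3":77}'; do python3 fit2.py "$o"; echo; done
```

```text
0 0.35 heavy=mark+ 79.2 +- 3.6 amp 0.349 {'b2': np.float64(0.91), 'b3': np.float64(0.86), 'f1': np.float64(1.05), 'f2': np.float64(1.04), 'f3': np.float64(0.91)} rms 0.04 [0. 0.]
0 None heavy=mark+ 78.6 +- 4.1 amp 0.311 {'b2': np.float64(0.94), 'b3': np.float64(0.87), 'f1': np.float64(1.02), 'f2': np.float64(1.01), 'f3': np.float64(0.9)} rms 0.038 [0. 0.]
1 0.35 heavy=mark+ 74.3 +- 4.0 amp 0.348 {'b2': np.float64(0.91), 'b3': np.float64(0.82), 'f1': np.float64(1.02), 'f2': np.float64(1.01), 'f3': np.float64(0.91)} rms 0.033 [0.02 0.11]
1 None heavy=mark+ 72.6 +- 4.8 amp 0.296 {'b2': np.float64(0.95), 'b3': np.float64(0.83), 'f1': np.float64(0.97), 'f2': np.float64(0.96), 'f3': np.float64(0.89)} rms 0.03 [0.02 0.12]

0 0.35 heavy=mark+ 81.4 +- 3.8 amp 0.35 {'b2': np.float64(0.9), 'f1': np.float64(1.06), 'f2': np.float64(1.04)} rms 0.041 [0. 0.]
0 None heavy=mark+ 83.0 +- 4.3 amp 0.389 {'b2': np.float64(0.87), 'f1': np.float64(1.09), 'f2': np.float64(1.08)} rms 0.041 [0. 0.]
1 0.35 heavy=mark+ 76.8 +- 4.6 amp 0.35 {'b2': np.float64(0.89), 'f1': np.float64(1.02), 'f2': np.float64(1.01)} rms 0.034 [0.02 0.12]
1 None heavy=mark+ 75.7 +- 7.3 amp 0.335 {'b2': np.float64(0.91), 'f1': np.float64(1.01), 'f2': np.float64(0.99)} rms 0.034 [0.02 0.12]

0 0.35 heavy=mark+ 64.3 +- 7.4 amp 0.35 {'b3': np.float64(0.79), 'f3': np.float64(0.98)} rms 0.031 [0. 0.]
0 None heavy=mark+ 71.8 +- 17.0 amp 0.317 {'b3': np.float64(0.84), 'f3': np.float64(0.93)} rms 0.03 [0. 0.]
1 0.35 heavy=mark+ 61.8 +- 7.3 amp 0.35 {'b3': np.float64(0.77), 'f3': np.float64(0.97)} rms 0.025 [0.02 0.08]
1 None heavy=mark+ 79.9 +- 22.0 amp 0.282 {'b3': np.float64(0.87), 'f3': np.float64(0.86)} rms 0.021 [0.03 0.09]
```

Request:
{"method": "servo_tool", "body": {"series": "0 0.5 -0.45 0 2; 0 0.53 -0.41 0 2; 0 0.57 -0.36 0 2"}}

```text
time: 15.2
tcp_pos: [0.4632, 0.0446, 0.1822]
tool_rot: [0.689, 0.725, -0.006, -0.005]
wrist_force: [-11.8, -2.9, 3.4]
finger_gap: 0.441
```

```bash
python3 h.py f4
```

```text
f4 15.2 phi -33.3 R 0.0785 tau 0.639 F [-12.   -2.3   3.4] M [-0.35  2.47  0.2 ] p [-0.0431 -0.0005  0.0422]
```

Request:
{"method": "servo_tool", "body": {"series": "0 0.6 -0.31 0 2; 0 0.62 -0.26 0 2; 0 0.64 -0.2 0 2"}}

```text
time: 15.45
tcp_pos: [0.4821, 0.0457, 0.1899]
tool_rot: [0.689, 0.725, -0.006, -0.005]
wrist_force: [-10.0, -0.3, 2.7]
finger_gap: 0.438
```

```bash
python3 h.py f4
```

```text
f4 15.45 phi -18.2 R 0.0773 tau 0.667 F [-10.    0.2   2.7] M [-0.17  1.99  0.23] p [-0.0242 -0.0004  0.0499]
```

Request:
{"method": "servo_tool", "body": {"series": "0 0.66 -0.15 0 2; 0 0.67 -0.09 0 2; 0 0.67 -0.03 0 2"}}

```text
time: 15.7
tcp_pos: [0.5026, 0.0468, 0.1929]
tool_rot: [0.689, 0.725, -0.005, -0.005]
wrist_force: [-9.7, 0.1, 4.3]
finger_gap: 0.442
```

```bash
python3 h.py f4
```

```text
f4 15.7 phi -2.7 R 0.0765 tau 0.722 F [-9.6  0.6  4.3] M [-0.06  1.95  0.22] p [-0.0036 -0.0003  0.0529]
```

Request:
{"method": "servo_tool", "body": {"series": "0 0.67 0.03 0 2; 0 0.67 0.09 0 2; 0 0.66 0.15 0 2"}}

```text
time: 15.95
tcp_pos: [0.5231, 0.0479, 0.1908]
tool_rot: [0.689, 0.725, -0.004, -0.005]
wrist_force: [-9.6, 0.9, 6.7]
finger_gap: 0.439
```

```bash
python3 h.py f4
```

```text
f4 15.95 phi 12.8 R 0.0762 tau 0.821 F [-9.5  1.4  6.7] M [0.1  1.91 0.19] p [ 0.0169 -0.0002  0.0508]
```

Request:
{"method": "servo_tool", "body": {"series": "0 0.64 0.2 0 2; 0 0.62 0.26 0 2; 0 0.6 0.31 0 2"}}

```text
time: 16.2
tcp_pos: [0.5421, 0.049, 0.1837]
tool_rot: [0.689, 0.725, -0.004, -0.004]
wrist_force: [-9.8, 0.3, 7.9]
finger_gap: 0.438
```

```bash
python3 h.py f4
```

```text
f4 16.2 phi 28.2 R 0.0762 tau 0.943 F [-9.8  0.8  7.9] M [0.15 1.94 0.22] p [ 0.036  -0.0001  0.0437]
```

Request:
{"method": "servo_tool", "body": {"series": "0 0 0 0 8.5; 0 0 0 0 8.5; 0 0 0 0 8.5; 0 0 0 0 8.5; 0 0 0 0 8.5; 0 0 0 0 8.5; 0 0 -2 0 8.5; 0 0 -2 0 8.5; 0 0 -2 0 8.5; 0 0 -1 0 8.5; 0 0 0 0 8.5; 0 0 0 0 8.5"}}

```text
time: 17.2
tcp_pos: [0.5451, 0.0487, 0.254]
tool_rot: [0.69, 0.724, 0.0, 0.0]
wrist_force: [0.3, 0.2, -1.0]
finger_gap: 0.998
```

```bash
python3 h.py rest
python3 - <<'E'
from h import *
im=imaging.read_camera("wrist"); cv2.imwrite("pics/w6.png",im[:,:,::-1])
im=imaging.read_camera("scene"); cv2.imwrite("pics/sc6.png",cv2.resize(im[130:250,200:360,::-1],(800,600),interpolation=cv2.INTER_CUBIC))
E
python3 h.py rest
```

```text
rest 17.2 phi 15.8 R 0.143 tau -0.088 F [ 0.4  0.2 -1. ] M [ 0.02  0.01 -0.03] p [ 0.0389 -0.0006  0.114 ]
rest 17.3 phi 15.7 R 0.141 tau 0.062 F [-0.5 -0.2 -0.1] M [ 0.   -0.01 -0.  ] p [ 0.0381 -0.0004  0.1122]
```

View pics/w6.png

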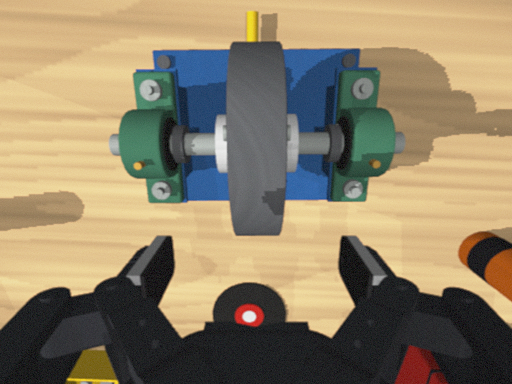

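View pics/sc6.png

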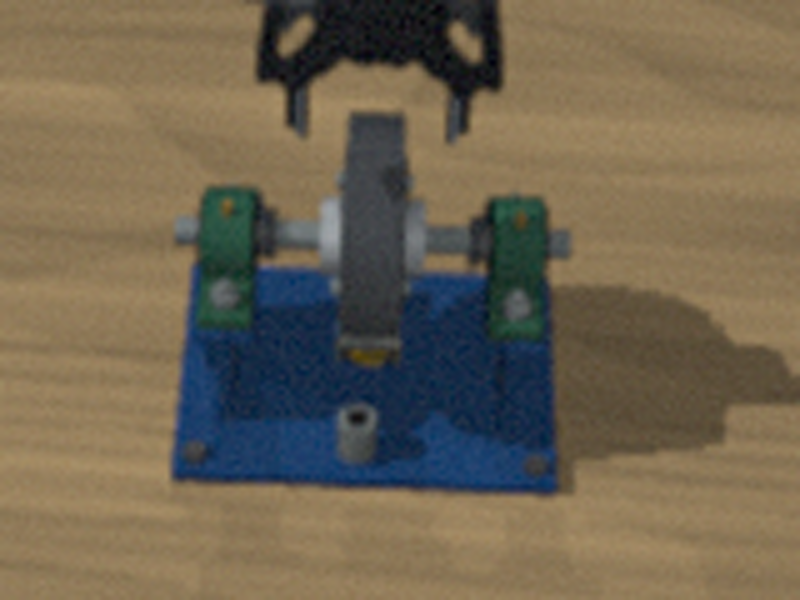

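Run:
```python
from h import *
for r in (339,341,343): print(markang("scene",(200+371/5,130+r/5)))
```

```text
(np.float64(100.50000000000001), np.float64(0.7006141142813993))
(np.float64(102.25), np.float64(0.7178038774156623))
(np.float64(104.0), np.float64(0.7344325230084937))
```

Request:
{"method": "servo_tool", "body": {"series": "0 -1.9 0 0 8.5; 0 -1.95 0 0 8.5; 0 0 2 0 8.5; 0 0 2 0 8.5; 0 0 1.9 0 8.5; 0 0 0 0 8.5; 0 0 0 0 2; 0 0 0 0 2; 0 0 0 0 2; 0 0 0 0 2; 0 0 0 0 2; 0 0 0 0 2; 0 0 0 0 2; 0 0 0 0 2"}}

```text
time: 18.47
tcp_pos: [0.5074, 0.047, 0.1965]
tool_rot: [0.689, 0.724, 0.001, 0.001]
wrist_force: [-0.4, 1.5, 5.7]
finger_gap: 0.438
```

```bash
python3 h.py grip3
```

```text
grip3 18.47 phi 0.9 R 0.08 tau 0.033 F [-0.3  1.6  5.7] M [0.33 0.08 0.19] p [ 0.0012 -0.0003  0.0565]
```

Request:
{"method": "servo_tool", "body": {"series": "0 -0.67 0.03 0 2; 0 -0.67 0.09 0 2; 0 -0.66 0.15 0 2"}}

```text
time: 18.72
tcp_pos: [0.492, 0.0462, 0.1951]
tool_rot: [0.69, 0.724, 0.007, 0.006]
wrist_force: [12.4, 3.8, 1.9]
finger_gap: 0.439
```

```bash
python3 h.py b5
```

```text
b5 18.72 phi -10.3 R 0.0799 tau -1.018 F [12.6  3.1  1.9] M [ 0.48 -2.22  0.26] p [-0.0143 -0.0004  0.0551]
```

Request:
{"method": "servo_tool", "body": {"series": "0 -0.64 0.2 0 2; 0 -0.62 0.26 0 2; 0 -0.6 0.31 0 2"}}

```text
time: 18.97
tcp_pos: [0.4746, 0.0452, 0.1894]
tool_rot: [0.69, 0.724, 0.008, 0.007]
wrist_force: [10.8, 3.5, 8.7]
finger_gap: 0.437
```

```bash
python3 h.py b5
```

```text
b5 18.97 phi -23.5 R 0.0795 tau -1.07 F [10.9  2.9  8.7] M [ 0.6  -1.98  0.27] p [-0.0317 -0.0005  0.0494]
```

Request:
{"method": "servo_tool", "body": {"series": "0 -0.57 0.36 0 2; 0 -0.53 0.41 0 2; 0 -0.5 0.45 0 2"}}

```text
time: 19.22
tcp_pos: [0.459, 0.0443, 0.1793]
tool_rot: [0.689, 0.724, 0.007, 0.007]
wrist_force: [5.4, 3.8, 17.7]
finger_gap: 0.439
```

```bash
python3 h.py b5
```

```text
b5 19.22 phi -37.0 R 0.0786 tau -1.189 F [ 5.6  3.6 17.7] M [ 0.63 -1.17  0.25] p [-0.0473 -0.0006  0.0393]
```

Request:
{"method": "servo_tool", "body": {"series": "0 0.5 -0.45 0 2; 0 0.53 -0.41 0 2; 0 0.57 -0.36 0 2"}}

```text
time: 19.47
tcp_pos: [0.4621, 0.0446, 0.182]
tool_rot: [0.689, 0.725, -0.007, -0.006]
wrist_force: [-15.1, -2.8, 2.9]
finger_gap: 0.433
```

```bash
python3 h.py f5
```

```text
f5 19.47 phi -34.0 R 0.079 tau 0.866 F [-15.2  -2.1   2.9] M [-0.25  2.78  0.16] p [-0.0442 -0.0005  0.042 ]
```

Request:
{"method": "servo_tool", "body": {"series": "0 0.6 -0.31 0 2; 0 0.62 -0.26 0 2; 0 0.64 -0.2 0 2"}}

```text
time: 19.72
tcp_pos: [0.481, 0.0456, 0.1897]
tool_rot: [0.689, 0.725, -0.007, -0.007]
wrist_force: [-13.3, -0.4, 4.4]
finger_gap: 0.44
```

```bash
python3 h.py f5
```

```text
f5 19.72 phi -19.1 R 0.0774 tau 0.864 F [-13.3   0.2   4.4] M [-0.08  2.45  0.29] p [-0.0253 -0.0004  0.0497]
```

Request:
{"method": "servo_tool", "body": {"series": "0 0.66 -0.15 0 2; 0 0.67 -0.09 0 2; 0 0.67 -0.03 0 2"}}

```text
time: 19.97
tcp_pos: [0.5016, 0.0468, 0.1928]
tool_rot: [0.689, 0.725, -0.006, -0.006]
wrist_force: [-12.2, 0.1, 5.2]
finger_gap: 0.44
```

```bash
python3 h.py f5
```

```text
f5 19.97 phi -3.5 R 0.0765 tau 0.905 F [-12.2   0.7   5.2] M [0.07 2.29 0.18] p [-0.0046 -0.0003  0.0528]
```

Request:
{"method": "servo_tool", "body": {"series": "0 0.67 0.03 0 2; 0 0.67 0.09 0 2; 0 0.66 0.15 0 2"}}

```text
time: 20.22
tcp_pos: [0.5222, 0.0479, 0.1908]
tool_rot: [0.689, 0.725, -0.006, -0.006]
wrist_force: [-11.7, 0.5, 8.5]
finger_gap: 0.439
```

```bash
python3 h.py f5
```

```text
f5 20.22 phi 12.2 R 0.076 tau 1.004 F [-11.7   1.1   8.5] M [0.14 2.27 0.25] p [ 0.016  -0.0002  0.0508]
```

Request:
{"method": "servo_tool", "body": {"series": "0 0.64 0.2 0 2; 0 0.62 0.26 0 2; 0 0.6 0.31 0 2"}}

```text
time: 20.47
tcp_pos: [0.5414, 0.049, 0.1839]
tool_rot: [0.689, 0.725, -0.005, -0.005]
wrist_force: [-11.1, 0.9, 8.6]
finger_gap: 0.44
```

```bash
python3 h.py f5
```

```text
f5 20.47 phi 27.6 R 0.0761 tau 1.045 F [-11.    1.5   8.6] M [0.25 2.25 0.24] p [ 0.0353 -0.0001  0.0439]
```

Request:
{"method": "servo_tool", "body": {"series": "0 0.57 0.36 0 2; 0 0.53 0.41 0 2; 0 0.5 0.45 0 2"}}

```text
time: 20.72
tcp_pos: [0.5582, 0.0499, 0.1726]
tool_rot: [0.689, 0.725, -0.004, -0.004]
wrist_force: [-10.5, 2.1, 12.2]
finger_gap: 0.436
```

```bash
python3 h.py f5
```

```text
f5 20.72 phi 42.9 R 0.0765 tau 1.217 F [-10.3   2.7  12.2] M [0.33 2.21 0.27] p [0.052  0.     0.0326]
```

Request:
{"method": "servo_tool", "body": {"series": "0 -0.5 -0.45 0 2; 0 -0.53 -0.41 0 2; 0 -0.57 -0.36 0 2"}}

```text
time: 20.97
tcp_pos: [0.5457, 0.0492, 0.1823]
tool_rot: [0.689, 0.724, 0.002, 0.001]
wrist_force: [6.4, 3.3, -8.7]
finger_gap: 0.434
```

```bash
python3 h.py b6
```

```text
b6 20.97 phi 31.0 R 0.0767 tau -0.776 F [ 6.6  2.9 -8.7] M [ 0.41 -1.45  0.31] p [ 0.0395 -0.0001  0.0423]
```

Request:
{"method": "servo_tool", "body": {"series": "0 -0.6 -0.31 0 2; 0 -0.62 -0.26 0 2; 0 -0.64 -0.2 0 2"}}

```text
time: 21.22
tcp_pos: [0.5277, 0.0482, 0.1905]
tool_rot: [0.689, 0.724, 0.002, 0.002]
wrist_force: [8.3, 2.4, -8.8]
finger_gap: 0.442
```

```bash
python3 h.py b6
```

```text
b6 21.22 phi 16.3 R 0.0771 tau -0.811 F [ 8.4  2.  -8.8] M [ 0.33 -1.71  0.28] p [ 0.0216 -0.0002  0.0505]
```

Request:
{"method": "servo_tool", "body": {"series": "0 -0.66 -0.15 0 2; 0 -0.67 -0.09 0 2; 0 -0.67 -0.03 0 2"}}

```text
time: 21.47
tcp_pos: [0.5089, 0.0471, 0.194]
tool_rot: [0.689, 0.724, 0.004, 0.003]
wrist_force: [10.5, 2.6, -9.5]
finger_gap: 0.44
```

```bash
python3 h.py b6
```

```text
b6 21.47 phi 2.0 R 0.0775 tau -0.85 F [10.6  2.1 -9.5] M [ 0.32 -2.08  0.33] p [ 0.0027 -0.0003  0.054 ]
```

Request:
{"method": "servo_tool", "body": {"series": "0 -0.67 0.03 0 2; 0 -0.67 0.09 0 2; 0 -0.66 0.15 0 2"}}

```text
time: 21.72
tcp_pos: [0.4908, 0.0461, 0.193]
tool_rot: [0.69, 0.724, 0.006, 0.005]
wrist_force: [13.7, 4.4, -3.5]
finger_gap: 0.441
```

```bash
python3 h.py b6
```

```text
b6 21.72 phi -11.4 R 0.078 tau -1.007 F [13.9  3.7 -3.5] M [ 0.42 -2.54  0.29] p [-0.0154 -0.0004  0.053 ]
```

Request:
{"method": "servo_tool", "body": {"series": "0 -0.64 0.2 0 2; 0 -0.62 0.26 0 2; 0 -0.6 0.31 0 2"}}

```text
time: 21.97
tcp_pos: [0.4741, 0.0452, 0.188]
tool_rot: [0.69, 0.724, 0.007, 0.007]
wrist_force: [13.3, 4.0, 3.3]
finger_gap: 0.435
```

```bash
python3 h.py b6
```

```text
b6 21.97 phi -24.2 R 0.0784 tau -1.07 F [13.5  3.3  3.3] M [ 0.53 -2.39  0.27] p [-0.0321 -0.0005  0.048 ]
```

Request:
{"method": "servo_tool", "body": {"series": "0 -0.57 0.36 0 2; 0 -0.53 0.41 0 2; 0 -0.5 0.45 0 2"}}

```text
time: 22.22
tcp_pos: [0.4591, 0.0443, 0.1786]
tool_rot: [0.69, 0.724, 0.008, 0.008]
wrist_force: [7.2, 4.3, 14.8]
finger_gap: 0.441
```

```bash
python3 h.py b6
```

```text
b6 22.22 phi -37.3 R 0.078 tau -1.159 F [ 7.4  3.9 14.8] M [ 0.64 -1.61  0.32] p [-0.0472 -0.0006  0.0386]
```

```bash
cat > fit3.py <<'E'
import json,numpy as np,sys
from scipy.optimize import least_squares
G={"f1":0,"b2":0,"f2":0,"f3":1,"b3":1,"f4":1,"b5":2,"f5":2,"b6":2,"f7":3,"b7":3,"f8":3,"b8":3}
OFF=np.radians(np.array(json.loads(sys.argv[1]))); B=float(sys.argv[2]); SB=float(sys.argv[3])
L=[json.loads(l) for l in open("log.txt")]
T=[l for l in L if l[0] in G]; tag=[l[0] for l in T];A=np.array([l[1:] for l in T])
g=np.array([G[t] for t in tag]); n=g.max()+1
x,z,Fx,Fz=A[:,1],A[:,3]+.0235,A[:,4],A[:,6]
phi=np.arctan2(x,z); sg=np.array([1 if t[0]=="f" else -1 for t in tag])
for fixamp in (.01,.1):
 for so in (3,12):
  # p: delta, amp, bias, sin-geometry, quad, D[n], off err[n]
  def mod(p):
    tau=-(z*(Fx-p[2])-x*Fz)
    return tau-(p[5:5+n][g]*sg-p[1]*np.sin(phi+OFF[g]+p[5+n:][g]+p[0])+sg*(p[3]*np.sin(phi)+p[4]*phi**2))
  def res(p): return np.r_[mod(p)/.05,(p[1]-.35)/fixamp,(p[2]-B)/SB,p[3:5]/.2,p[5+n:]/np.radians(so)]
  s=least_squares(res,[1.3,.35,B,0,0]+[.9]*n+[0]*n); C=np.linalg.inv(s.jac.T@s.jac)
  d=np.degrees(s.x[0]+s.x[5+n:]+OFF[:n]); print("delta",np.degrees(s.x[0]).round(1),"+-",np.degrees(C[0,0]**.5).round(1),"amp",s.x[1].round(3),"bias",s.x[2].round(2),"geo",s.x[3:5].round(2),"D",s.x[5:5+n].round(2),"heavy-phi per grip",d.round(1),"rms",mod(s.x).std().round(3))
E
python3 fit3.py "[-11,77,102,0]" .3 .2; python3 fit3.py "[-11,77,102,0]" 0 .02
```

```text
delta 77.2 +- 2.6 amp 0.335 bias -0.06 geo [0.   0.13] D [0.96 0.87 0.92] heavy-phi per grip [ 65.5 154.  180.2] rms 0.034
delta 77.2 +- 7.2 amp 0.335 bias -0.01 geo [0.   0.13] D [0.96 0.87 0.92] heavy-phi per grip [ 63.4 154.6 181.5] rms 0.034
delta 79.3 +- 2.9 amp 0.298 bias 0.17 geo [0.   0.14] D [0.95 0.86 0.92] heavy-phi per grip [ 67.4 155.5 182.8] rms 0.032
delta 79.3 +- 7.3 amp 0.296 bias 0.24 geo [0.   0.14] D [0.95 0.87 0.93] heavy-phi per grip [ 65.2 155.7 184.9] rms 0.032
delta 77.7 +- 2.5 amp 0.333 bias -0.0 geo [0.   0.13] D [0.96 0.87 0.92] heavy-phi per grip [ 65.5 154.6 180.9] rms 0.034
delta 77.2 +- 7.2 amp 0.335 bias -0.0 geo [0.   0.13] D [0.96 0.87 0.92] heavy-phi per grip [ 63.3 154.7 181.6] rms 0.034
delta 77.9 +- 2.6 amp 0.309 bias -0.0 geo [0.   0.14] D [0.95 0.86 0.92] heavy-phi per grip [ 66.9 153.8 180.9] rms 0.032
delta 77.9 +- 7.2 amp 0.308 bias -0.0 geo [0.   0.14] D [0.95 0.87 0.92] heavy-phi per grip [ 67.  153.  181.6] rms 0.032
```

Request:
{"method": "servo_tool", "body": {"series": "0 0.5 -0.45 0 2; 0 0.53 -0.41 0 2; 0 0.57 -0.36 0 2; 0 0.6 -0.31 0 2; 0 0.62 -0.26 0 2; 0 0.64 -0.2 0 2; 0 0.66 -0.15 0 2; 0 0.67 -0.09 0 2; 0 0.67 -0.03 0 2; 0 0 0 0 2; 0 0 0 0 2; 0 0 0 0 2"}}

```text
time: 23.22
tcp_pos: [0.5031, 0.0468, 0.1928]
tool_rot: [0.689, 0.725, -0.004, -0.005]
wrist_force: [-6.2, 0.7, 1.3]
finger_gap: 0.436
```

```bash
python3 h.py hold
python3 - <<'E'
from h import *
im=imaging.read_camera("scene"); cv2.imwrite("pics/sc7.png",cv2.resize(im[130:250,200:360,::-1],(800,600),interpolation=cv2.INTER_CUBIC))
E
```

```text
hold 23.22 phi -2.4 R 0.0764 tau 0.462 F [-6.1  1.   1.3] M [0.11 1.4  0.2 ] p [-0.0031 -0.0003  0.0528]
```

View pics/sc7.png

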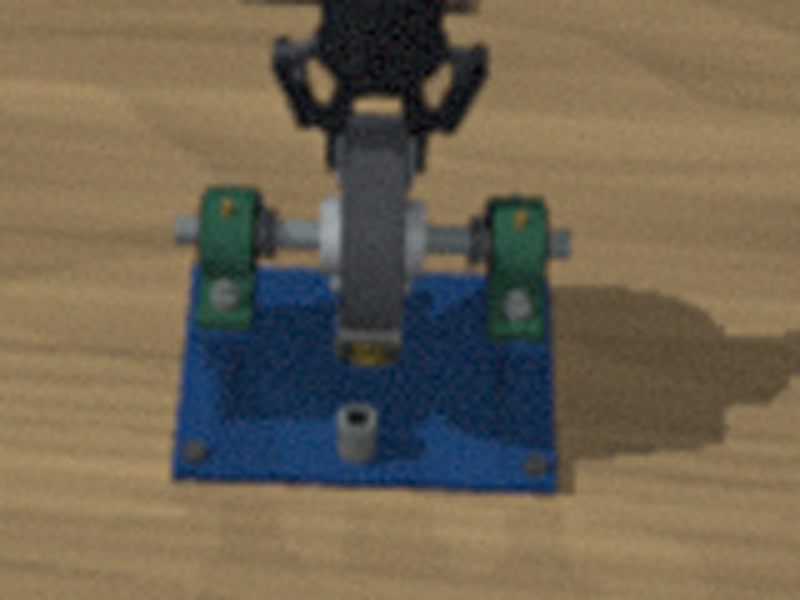

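Run:
```python
from h import *
a=cv2.imread("pics/sc6.png");b=cv2.imread("pics/sc7.png")
for im in (a,b):
    s=im[:,355:390].astype(float); wv=s.min(2).mean(1); sat=(s.max(2)-s.min(2)).mean(1)
    print([(r,int(wv[r])) for r in range(322,352,3)]); 
    seg=np.clip(wv[322:352]-wv[300:320].mean(),0,None); r=(seg*np.arange(322,352)).sum()/seg.sum(); print(r, markang("scene",(200+(371+.5)/5-.5,130+(r+.5)/5-.5)))
```

```text
[(322, 45), (325, 44), (328, 41), (331, 39), (334, 46), (337, 58), (340, 70), (343, 73), (346, 64), (349, 48)]
342.0484622076659 (np.float64(101.5), np.float64(0.3105645715935871))
[(322, 44), (325, 42), (328, 49), (331, 64), (334, 76), (337, 78), (340, 69), (343, 52), (346, 38), (349, 30)]
335.97787642820754 (np.float64(96.75), np.float64(0.2605443756273385))
```

Request:
{"method": "servo_tool", "body": {"series": "0 0 0 0 8.5; 0 0 0 0 8.5; 0 0 0 0 8.5; 0 0 0 0 8.5; 0 0 0 0 8.5; 0 0 0 0 8.5; 0 0 -2 0 8.5; 0 0 -2 0 8.5; 0 0 -2 0 8.5; 0 -2.7 0 0 8.5; 0 -2.7 0 0 8.5; 0 0 0 0 8.5; 0 0 0 0 8.5; 0 0 0 0 8.5"}}

```text
time: 24.43
tcp_pos: [0.4531, 0.0441, 0.2553]
tool_rot: [0.69, 0.724, 0.0, 0.001]
wrist_force: [1.4, -0.5, 0.7]
finger_gap: 0.998
```

Run:
```python
from h import *
F=[]
for i in range(16):
    im=imaging.read_camera("scene"); o=arm.get_obs(); F.append(o["wrist_force"])
print(np.mean(F,0),np.std(F,0),o["time"],stand(o["tcp_pos"]))
cv2.imwrite("pics/sc8.png",cv2.resize(im[130:250,200:360,::-1],(800,600),interpolation=cv2.INTER_CUBIC))
s=cv2.imread("pics/sc8.png")[:,355:390].astype(float); wv=s.min(2).mean(1)
seg=np.clip(wv[322:352]-wv[300:320].mean(),0,None); r=(seg*np.arange(322,352)).sum()/seg.sum(); print(r, markang("scene",(200+(371+.5)/5-.5,130+(r+.5)/5-.5)))
```

```text
[ 0.16988703  0.17820808 -0.003909  ] [0.52707404 0.4796552  0.43009874] 25.2333 [-0.05364636 -0.00045662  0.1149412 ]
335.9263945020403 (np.float64(96.5), np.float64(0.2597580101276067))
```

View pics/sc8.png

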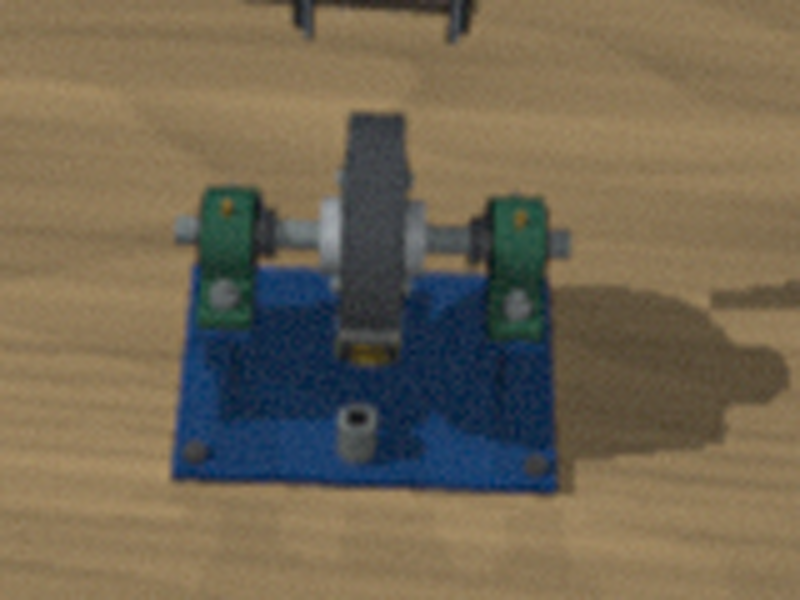

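Request:
{"method": "servo_tool", "body": {"series": "0 0 2.8 0 8.5; 0 0 2.8 0 8.5; 0 0 2.7 0 8.5; 0 0 0 0 8.5; 0 0 0 0 2; 0 0 0 0 2; 0 0 0 0 2; 0 0 0 0 2; 0 0 0 0 2; 0 0 0 0 2; 0 0 0 0 2; 0 0 0 0 2"}}

```text
time: 26.23
tcp_pos: [0.4539, 0.0441, 0.1742]
tool_rot: [0.689, 0.724, 0.001, 0.002]
wrist_force: [-1.2, 0.9, 6.3]
finger_gap: 0.441
```

```bash
python3 h.py grip4
```

```text
grip4 26.23 phi -42.2 R 0.0779 tau -0.265 F [-1.1  0.9  6.3] M [0.07 0.13 0.13] p [-0.0524 -0.0006  0.0342]
```

Request:
{"method": "servo_tool", "body": {"series": "0 0.5 -0.45 0 2; 0 0.53 -0.41 0 2; 0 0.57 -0.36 0 2"}}

```text
time: 26.48
tcp_pos: [0.462, 0.0445, 0.1805]
tool_rot: [0.689, 0.725, -0.008, -0.007]
wrist_force: [-13.1, -2.9, -1.2]
finger_gap: 0.436
```

```bash
python3 h.py f7
```

```text
f7 26.48 phi -34.7 R 0.0778 tau 0.899 F [-13.2  -2.3  -1.2] M [-0.43  2.46  0.12] p [-0.0443 -0.0005  0.0405]
```

Request:
{"method": "servo_tool", "body": {"series": "0 0.6 -0.31 0 2; 0 0.62 -0.26 0 2; 0 0.64 -0.2 0 2"}}

```text
time: 26.73
tcp_pos: [0.481, 0.0456, 0.1888]
tool_rot: [0.689, 0.725, -0.008, -0.007]
wrist_force: [-12.9, -2.3, 0.6]
finger_gap: 0.44
```

```bash
python3 h.py f7
```

```text
f7 26.73 phi -19.2 R 0.0766 tau 0.922 F [-13.   -1.7   0.6] M [-0.32  2.51  0.19] p [-0.0252 -0.0004  0.0488]
```

Request:
{"method": "servo_tool", "body": {"series": "0 0.66 -0.15 0 2; 0 0.67 -0.09 0 2; 0 0.67 -0.03 0 2"}}

```text
time: 26.98
tcp_pos: [0.5015, 0.0468, 0.1921]
tool_rot: [0.689, 0.725, -0.007, -0.007]
wrist_force: [-13.8, -1.7, 2.6]
finger_gap: 0.442
```

```bash
python3 h.py f7
```

```text
f7 26.98 phi -3.6 R 0.0758 tau 1.033 F [-13.8  -1.    2.6] M [-0.17  2.51  0.2 ] p [-0.0047 -0.0003  0.0521]
```

Request:
{"method": "servo_tool", "body": {"series": "0 0.67 0.03 0 2; 0 0.67 0.09 0 2; 0 0.66 0.15 0 2"}}

```text
time: 27.23
tcp_pos: [0.5221, 0.0479, 0.1904]
tool_rot: [0.689, 0.725, -0.006, -0.006]
wrist_force: [-14.8, -0.6, 6.1]
finger_gap: 0.437
```

```bash
python3 h.py f7
```

```text
f7 27.23 phi 12.2 R 0.0756 tau 1.188 F [-14.8   0.1   6.1] M [-0.01  2.58  0.28] p [ 0.0159 -0.0002  0.0504]
```

Request:
{"method": "servo_tool", "body": {"series": "0 -0.66 -0.15 0 2; 0 -0.67 -0.09 0 2; 0 -0.67 -0.03 0 2"}}

```text
time: 27.48
tcp_pos: [0.5084, 0.0471, 0.1929]
tool_rot: [0.689, 0.724, 0.002, 0.002]
wrist_force: [9.3, 2.1, -11.5]
finger_gap: 0.437
```

```bash
python3 h.py b7
```

```text
b7 27.48 phi 1.6 R 0.0764 tau -0.739 F [  9.3   1.6 -11.5] M [ 0.14 -1.69  0.22] p [ 0.0022 -0.0003  0.0529]
```

Request:
{"method": "servo_tool", "body": {"series": "0 -0.67 0.03 0 2; 0 -0.67 0.09 0 2; 0 -0.66 0.15 0 2"}}

```text
time: 27.73
tcp_pos: [0.4903, 0.0461, 0.1922]
tool_rot: [0.689, 0.724, 0.005, 0.004]
wrist_force: [10.8, 1.3, -7.0]
finger_gap: 0.441
```

```bash
python3 h.py b7
```

```text
b7 27.73 phi -11.9 R 0.0773 tau -0.708 F [10.8  0.7 -7. ] M [ 0.27 -2.05  0.25] p [-0.0159 -0.0004  0.0522]
```

Request:
{"method": "servo_tool", "body": {"series": "0 -0.64 0.2 0 2; 0 -0.62 0.26 0 2; 0 -0.6 0.31 0 2"}}

```text
time: 27.98
tcp_pos: [0.4739, 0.0452, 0.1873]
tool_rot: [0.69, 0.724, 0.007, 0.007]
wrist_force: [10.0, 2.6, 0.7]
finger_gap: 0.44
```

```bash
python3 h.py b7
```

```text
b7 27.98 phi -24.6 R 0.0779 tau -0.741 F [10.1  2.1  0.7] M [ 0.28 -2.02  0.25] p [-0.0324 -0.0005  0.0473]
```

Request:
{"method": "servo_tool", "body": {"series": "0 -0.57 0.36 0 2; 0 -0.53 0.41 0 2; 0 -0.5 0.45 0 2"}}

```text
time: 28.23
tcp_pos: [0.459, 0.0443, 0.178]
tool_rot: [0.69, 0.724, 0.007, 0.007]
wrist_force: [5.5, 3.9, 12.2]
finger_gap: 0.439
```

```bash
python3 h.py b7; python3 fit3.py "[-11.5,73.5,100,140]" .17 .12
```

```text
b7 28.23 phi -37.6 R 0.0776 tau -0.924 F [ 5.7  3.6 12.2] M [ 0.47 -1.37  0.3 ] p [-0.0473 -0.0006  0.038 ]
delta 79.0 +- 2.3 amp 0.332 bias -0.0 geo [0.01 0.12] D [0.96 0.87 0.92 0.86] heavy-phi per grip [ 66.  153.6 180.5 217.8] rms 0.037
delta 78.7 +- 6.3 amp 0.334 bias 0.05 geo [0.01 0.12] D [0.96 0.87 0.92 0.86] heavy-phi per grip [ 62.6 155.1 182.1 216.9] rms 0.037
delta 80.6 +- 2.6 amp 0.302 bias 0.11 geo [0.01 0.12] D [0.96 0.87 0.93 0.86] heavy-phi per grip [ 68.1 154.1 181.9 220.4] rms 0.035
delta 80.4 +- 6.4 amp 0.303 bias 0.13 geo [0.01 0.13] D [0.96 0.87 0.93 0.86] heavy-phi per grip [ 65.6 154.5 183.3 220.2] rms 0.035
```

Request:
{"method": "servo_tool", "body": {"series": "0 0 0 0 2; 0 0 0 0 2; 0 0 0 0 2; 0 0 0 0 2", "grip_force": 45}}

```text
time: 28.57
tcp_pos: [0.4574, 0.0442, 0.1768]
tool_rot: [0.69, 0.724, 0.005, 0.006]
wrist_force: [3.3, 1.8, 8.1]
finger_gap: 0.435
```

```bash
python3 h.py hold
cat > mk.py <<'E'
from h import *
import sys
im=imaging.read_camera("scene"); n=sys.argv[1]
cv2.imwrite(n,cv2.resize(im[130:250,200:360,::-1],(800,600),interpolation=cv2.INTER_CUBIC))
s=cv2.imread(n)[:,355:390].astype(float); wv=s.min(2).mean(1)
seg=np.clip(wv[322:352]-wv[300:320].mean(),0,None); r=(seg*np.arange(322,352)).sum()/seg.sum(); print(r, markang("scene",(200+(371+.5)/5-.5,130+(r+.5)/5-.5)))
E
python3 mk.py pics/sc9.png
```

```text
hold 28.57 phi -39.1 R 0.0776 tau -0.599 F [3.4 1.6 8.1] M [ 0.3  -1.02  0.17] p [-0.0489 -0.0006  0.0368]
336.44737553706096 (np.float64(97.0), np.float64(0.2627411351734168))
```

Request:
{"method": "servo_tool", "body": {"series": "0 0.5 -0.45 0 2; 0 0.53 -0.41 0 2; 0 0.28 -0.2 0 2; 0 0 0 0 2; 0 0 0 0 2; 0 0 0 0 2"}}

```text
time: 29.12
tcp_pos: [0.4601, 0.0444, 0.1796]
tool_rot: [0.689, 0.725, -0.007, -0.006]
wrist_force: [-10.7, -2.4, -0.9]
finger_gap: 0.438
```

```bash
python3 h.py hold;python3 mk.py pics/sc10.png
```

```text
hold 29.12 phi -36.2 R 0.0782 tau 0.721 F [-10.8  -1.9  -0.9] M [-0.38  2.11  0.22] p [-0.0462 -0.0005  0.0396]
340.3198827711595 (np.float64(100.0), np.float64(0.2952429796248981))
```

Request:
{"method": "servo_tool", "body": {"series": "0 -0.3 0.2 0 2; 0 0 0 0 2; 0 0 0 0 2; 0 0 0 0 2; 0 0 0 0 2; 0 0 0 0 2; 0 0 0 0 2; 0 0 0 0 2; 0 0 0 0 2; 0 0 0 0 2; 0 0 0 0 2; 0 0 0 0 2"}}

```text
time: 30.17
tcp_pos: [0.46, 0.0444, 0.1793]
tool_rot: [0.689, 0.725, -0.003, -0.003]
wrist_force: [-6.3, -1.5, 0.0]
finger_gap: 0.439
```

```bash
python3 h.py hold;python3 mk.py pics/sc11.png
python3 - <<'E'
from h import *
im=imaging.read_camera("side"); cv2.imwrite("pics/s11.png",cv2.resize(im[100:325,130:430,::-1],(800,600)))
E
```

```text
hold 30.17 phi -36.4 R 0.078 tau 0.4 F [-6.4 -1.2  0. ] M [-0.24  1.36  0.19] p [-0.0463 -0.0006  0.0393]
339.8812595226003 (np.float64(99.75), np.float64(0.29305679724636463))
```

View pics/s11.png

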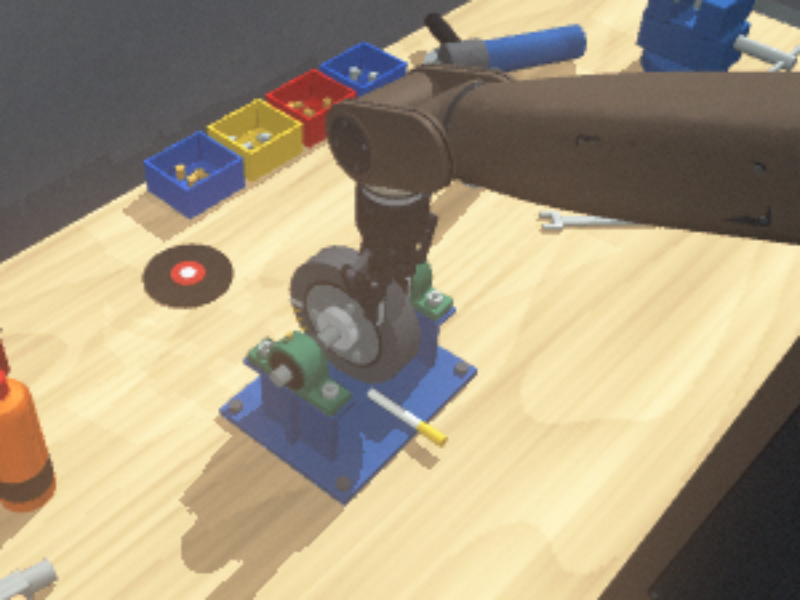

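View pics/sc11.png

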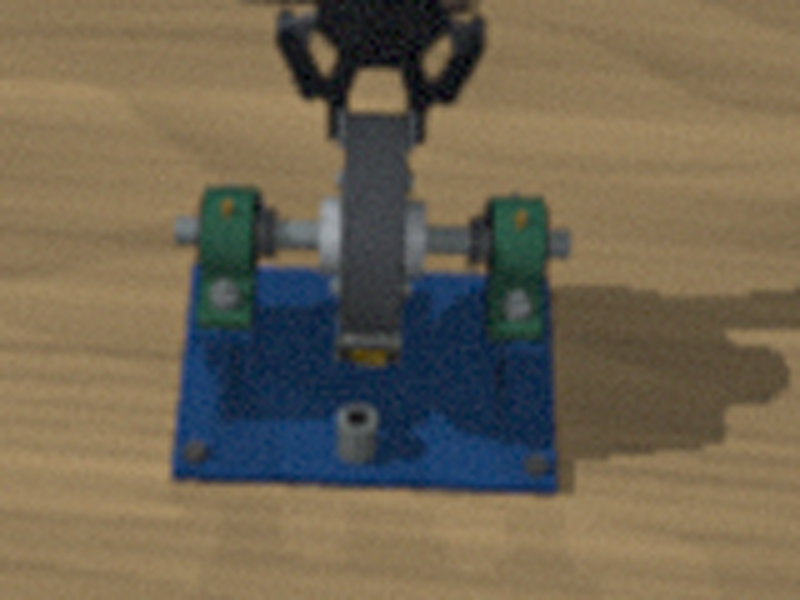

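The damper is held at about -36° on the base side, with the rim's top clear. The mark sits at (274,198) in the scene picture. The marker, socket and other things have not moved, so I'm handing in.

```bash
python3 -c "
from station import job
print(job.hand_in())"
```

```text
the job is handed in; nothing more can be done
None
```

The heavy side is straight down to within about 3° by my estimate. The gripper is still holding the rim, about 36° off top on the robot's side, so the top of the rim is clear for scribing.

**How I found it:** I swept the damper back and forth in four grips, covering most of a turn, and measured the push each way. The difference shows a counterweight of about 0.30–0.33 N m, and puts the heavy side about 79° past the white mark, measured from the top toward the side away from the robot.

**Last checks:**
- **Position:** the mark is at 99.8°, so the heavy side is at about 179–180°. The gripper's own position gives about the same angle once slip is allowed for.
- **Stability:** the damper moved no more than about 0.3° over the last second before hand-in. The gripper stays closed at 45 N, with about 6 N of push left on the rim.
- **Other things:** the marker, socket, cut-off disc and spray can look unmoved in the last pictures. I did not measure the others.

**What disagreed:**
- **Slip:** the pads slipped 1–5° within each grip, so I took the final angle from the mark in the camera picture.
- **Spread:** the separate grips differed by a few degrees, giving 77–84° past the mark.
- **Counterweight:** the fitted torque is a little under the stated 0.35 N m.

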